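# Take the walnut crest off its hook and clamp it in the bench vise

## Task

Lift the dark wooden crest with the square foot up and off its hook, and stand it foot down on the vise's bed near the middle of the jaws, its flat faces towards them. Then let go of it and turn the vise's hand crank clockwise (as seen from the robot) until the jaws grip it firmly and it stands straight. Leave the round rosette hanging on its own hook, and do not disturb the bottle, brush and mallet.

Things in the scene. Friction and masses are not known exactly. Their poses are not given: they have to be found in the camera images.
- crest: The piece to clamp: dark-wood crest 18 mm thick (x), 163 tall (z), hung foot down. From below: square foot 60 wide (y), 50 tall; two round scrolls, 103 wide over both (z 52-95); hanging slot 24 wide (z 95-131); solid tab above it, 60 wide to z 147, 44 wide to the top. Origin: centre of the foot's underside. About 140 g; front and back alike.
- crest_tab (a point): Middle of the crest's tab, 155 mm above its origin (8 mm under its top): take it here from above, across its 18 mm thickness. Fingertips must end above the slot (24 mm below this point), through which the hook passes.
- rosette: Bystander on the other hook, the same wood, thickness, slot, tab and height, but its lower part is a round disc 94 mm across instead of scrolls and a square foot. Origin: centre of its lowest edge. It stays hanging.
- stand: Fixed stand: base 130 x 150 x 22 mm, post in its middle (18 mm), 200 mm crossbar along y with top at z 191, two steel hooks (8 mm rod) at y +85 and -85 that point to -x, level at z 205, turned up at the end (x -68) to z 220. A hung piece must rise 12 to 26 mm (best 19), then go 60 mm to the stand's -x to be clear. Origin: centre of the underside.
- hook_a (a point): On top of the hook at the stand's +y end, where a piece's slot rests (46 mm to -x of the crossbar). Axes as the stand's.
- hook_b (a point): The same on the hook at the stand's -y end.
- vise: Fixed grey bench vise on a board: bed 100 mm wide (y), its top at z 60 mm; the fixed jaw is at its +x end, the sliding jaw in front of it, the crank at its -x end. Jaws are 100 mm wide and rise to z 102 mm. Origin: centre of the underside; x points from crank to fixed jaw.
- seat (a point): On the vise's bed at the foot of the fixed jaw's face, at mid-width. Axes as the vise's: the gap between the jaws runs from here towards -x, z is up. A clamped crest has its origin 9 mm to -x of it.
- jaw: The sliding jaw of the vise. Origin: foot of its gripping face, mid-width, on the bed. The gap is its distance from point seat: 36 mm at crank 0, 28 to 36 mm at the start.
- crank (a joint): Angle of the vise's crank, rad: 0 with the arm straight up and the jaws widest; grows clockwise as seen from the crank's end (robot's side), closing the gap 8 mm per turn; starts at 0 to 6.28. The jaws touch an 18 mm piece at about 14.1, the crank stops at 15.08; 14.6 and above is firm. It stays where it is left (about 3 N to turn).
- crank_axis (a point): Fixed point on the crank's axis (85 mm above the table, along the vise's x), level with the middle of the grip. At crank angle a the grip's middle is 45 mm from it: -45 sin a along the vise's y, +45 cos a along z.
- crank_grip (a point): Middle of the crank's round wooden grip, a free-spinning sleeve 17 mm thick and 72 mm long along the vise's x, 54 mm in front of the crank arm: pinch it from above across its thickness and carry it round in a circle with the tool kept pointing down.
- bottle: Bystander: amber bottle 44 mm across, 100 mm tall, standing. Origin: centre of its underside.
- mallet: Bystander: small hammer-shaped mallet lying on the bench, 240 mm long. Origin under its middle.
- brush: Bystander: brush lying on the bench, 200 mm long. Origin under its middle.
Things that resemble listed ones, but are neither listed nor needed, are in the scene too. What is shaped like the crest but red or turquoise is not meant. What is shaped like the stand but turquoise is not meant.

How it is judged:
By the outcome, as a careful person would: the job done as asked, in the order asked, and still so for the second after the job is handed in, with the robot touching nothing.
It also fails if it takes over 72 s, if anything falls off the work surface, if the arm or the gripper's body presses on something with over 40 N, if the wrist force passes 120 N, or if a joint passes its speed limit or range.

## Robot

A 6-joint arm with a two-finger parallel gripper is mounted at the origin on the work surface. World frame = base frame: x ahead of the robot, y to its left, z up, the work surface at z = 0. Lengths are in mm, angles in rad, forces in N, time in s.
With the tool pointing down it reaches from about 350 to 775 mm from the base axis. Payload 7.3 kg.
Tool frame: the origin (TCP) lies between the finger pads; the fingertips stand 8 mm ahead of it and the grasp point (between the pads) lies 11 mm behind it; y points along the fingers, z is the direction in which the jaws open and shut, and the axes are right-handed (so a half turn about y gives the same grasp; the last joint's range is limited). The gripper opens to 92 mm and grips with 3 to 60 N. Pads are 19 mm wide; open, the fingers measure 130 mm over their backs; the gripper's body (75 mm by 190 mm) begins 47 mm behind the grasp point.
Start: joints at [1.039, 0.342, 1.524, -0, 1.275, -0.146], TCP at [197.545, 486.436, 234.741] pointing down, gripper open.
Joint ranges: [-2.53, 2.53], [-0.77, 2.02], [0.04, 2.7], [-1, 4.14], [0.28, 2.66], [-3.11, 3.11]. Speed limits (rad/s): [2.57, 2.57, 3.14, 3.14, 3.14, 3.14].

## Interface

Orientations are given as [roll, pitch, yaw] about the fixed x, y, z axes, in that order (R = Rz(yaw) Ry(pitch) Rx(roll)).
In Python, from plant import bot, vision, job gives the robot as it stands. The module is installed in compiled form; this text tells all that it offers.
- The arm moves only by the tool arm_command, never from a script. Its argument "deltas" is a list of rows, each a list of 4 numbers: the shift along the tool's x, y, z in m, then the turn about the tool's y in degrees. In form: [[x, y, z, twist], ...]. A call has 1 to 5 rows; each row shifts and turns the commanded pose from where the row before left it, along the tool's axes as they then stand; what a row does not reach is not made up. A row lasts 1/10 s, in which the tool goes at most 50 mm and 8.59 degrees, less where a joint would pass 70% of its speed; a pose out of reach is approached as far as the arm can. A call is refused whole if a number of a shift passes 0.05 or a number of a turn 8.59, either way. A call with a gripper value outside its range is refused whole. "claw" is the closure in counts, from 0 (fully open) to 255 (shut), set as the call begins (left out, the last holds). The fingers move at their own pace and stop on an object; the grip force is fixed at half the most. Time passes only in rows, so rows that do not move let the fingers close. It gives the time, the measured TCP pose, the force and the opening at its end, in the units of the state.
- bot.get_obs(): the state, without advancing time (a new reading comes with each control period).
- vision.capture(name): name is "scene" or "top"; returns a dict with "img" (480x640x3 uint8, red, green, blue), "camera_matrix" (3x3 intrinsics, pixels), "world_to_cam" (4x4, takes a point from world to camera coordinates). Camera axes: x right, y down, z forward; pixel columns grow to the right and rows downward; lengths in mm; the calibration is good to about 2 mm. A picture is of the moment at which its call begins. There is no depth.
- job.close_job(): hands the job in, once; it reports no verdict.
Trained networks look in a picture, given as the dict that the camera call returned (one of the last four; its "shot" number tells which), for a name from the list of things; names that differ only in an ending like _2 or _b are one class to them, and where a whole thing is asked for, a point or a joint stands for the part that bears it (a point fixed in the world has none). Each returns a list of dicts, best first, with "confidence" (0 to 1); they miss things now and then, are a little off and sometimes report something else, mostly with a low value. They report only what shows in the picture. A call takes as long as a camera call. They do not tell look-alikes from the thing itself.
- vision.find_in(picture, name): "xyz" ([x, y, z] in mm, in the coordinates of the camera as it stood for that picture, good to about 4 mm: the middle of the surface that is visible of it).
- vision.regions_of(picture, name): "mask" (480x640 bool, what is visible of it).
The state is a dict: "time": time; "joint_positions": joint angles; "dq": joint speeds; "tau": joint torques, N m; "tool_pos": TCP position; "tcp_rot": TCP orientation; "contact_force": force on the tool from outside, world axes, zero at the start; "moment": the same for the moment, N m; "grip_width": finger opening in mm.
Only numpy, scipy, OpenCV 4.12 (cv2) and the standard library are available. Lean on these libraries where they do the work, as an engineer would, in place of code of your own. Each camera call takes 0.05 s, during which the arm holds its last target. There are 200 camera calls.

## Working session

There is one attempt and no reset: what is moved stays moved. The work goes in short steps, Python scripts to look and compute and a tool call to move; the robot and the scene stay as the last step left them, time stands still between calls to the robot, and variables do not carry over. Pictures are saved under pics/ and viewed, about 8 in all and at most 12, crops included, and the job is handed in when it is done.

Besides the shell and the picture viewer there is one more tool, called as name(argument=value, ...) on one line, values as JSON. arm_command: Moves the arm, as the interface text tells. Its arguments: {"type":"object","properties":{"deltas":{"type":"array","items":{"type":"array","items":{"type":"number"}}},"claw":{"type":"number"}},"required":["deltas"]}

```bash
mkdir -p pics; cat > h.py <<'E'
import numpy as np, cv2
from plant import bot, vision, job
def cap(n): return vision.capture(n)
def w(pic,p):
    T=np.array(pic["world_to_cam"]); return (np.linalg.inv(T)@np.append(p,1))[:3]
def proj(pic,P):
    P=np.atleast_2d(P); T=np.array(pic["world_to_cam"]); K=np.array(pic["camera_matrix"])
    c=(T[:3,:3]@P.T).T+T[:3,3]; u=(K@c.T).T; return u[:,:2]/u[:,2:]
def ray(pic,uv,z):
    T=np.linalg.inv(np.array(pic["world_to_cam"])); K=np.array(pic["camera_matrix"])
    d=T[:3,:3]@np.linalg.inv(K)@np.array([uv[0],uv[1],1.]); o=T[:3,3]; return o+d*(z-o[2])/d[2]
def save(pic,f,crop=None,s=1):
    im=pic["img"][:,:,::-1]
    if crop: x0,y0,x1,y1=crop; im=im[y0:y1,x0:x1]
    cv2.imwrite(f,cv2.resize(im,None,fx=s,fy=s,interpolation=cv2.INTER_CUBIC))
E
python3 - <<'E'
from h import *
np.set_printoptions(precision=1,suppress=True)
o=bot.get_obs(); print(o["tool_pos"],o["tcp_rot"],o["grip_width"],o["time"])
a=cap("scene");b=cap("top")
im=np.hstack([a["img"],b["img"]])
cv2.imwrite("pics/1.png",cv2.resize(a["img"][:,:,::-1],(800,600)));cv2.imwrite("pics/2.png",cv2.resize(b["img"][:,:,::-1],(800,600)))
for pic,n in((a,"scene"),(b,"top")):
    print(n,"cam",np.linalg.inv(pic["world_to_cam"])[:3,3])
    for t in["crest","crest_tab","rosette","stand","hook_a","vise","seat","jaw","crank","crank_grip","bottle","mallet","brush"]:
        try:
            for d in vision.find_in(pic,t)[:4]:
                P=w(pic,d["xyz"]); print(n,t,round(d["confidence"],2),P,proj(pic,P)[0]*1.25)
        except Exception as e: print(t,e)
E
```

```text
[197.3 486.1 234. ] [-1.6  0.  -0.4] 91.45477974926642 0.0
scene cam [1340.1 -354.4  733.2]
scene crest 0.97 [557.1 121.2 163. ] [491.2 294.6]
scene crest 0.73 [576.5 -12.   93.7] [422.8 354.5]
scene crest 0.65 [786.8  43.6  97.3] [521.2 426.4]
scene crest 0.42 [ 522.8 -237.7   86.9] [279.4 374.5]
scene crest_tab 0.89 [545.3 120.9 158.5] [487.4 293.6]
scene crest_tab 0.79 [578.8 -15.4  90.6] [421.5 357.4]
scene crest_tab 0.73 [784.4  48.8  97. ] [523.5 424.5]
scene rosette 0.59 [556.4 295.7 149.5] [578.  279.1]
scene stand 0.81 [216.3 300.1  24.5] [483.  256.6]
scene stand 0.56 [593.3 209.6  22.8] [540.9 360.5]
scene stand 0.15 [ 561.8 -240.    99.3] [283.  383.3]
scene hook_a 0.73 [216.  301.5  23.9] [483.4 256.6]
scene hook_a 0.64 [599.3 205.2  24.9] [540.7 362.1]
scene vise 0.9 [ 640.4 -243.1   59.1] [296.9 436.9]
scene seat 0.8 [ 643.5 -243.6   58.9] [297.2 438.5]
scene seat 0.62 [ 453.3 -476.6   19.4] [128.9 420.5]
scene jaw 0.58 [ 567.3 -240.9  100.4] [283.1 385.1]
scene crank_grip 0.42 [ 522.  -240.5   85.3] [277.7 375.4]
scene bottle 0.84 [415.2 116.5  54.1] [449.4 307.5]
sce
[... 450 characters left out ...]
e 0.97 [539.3 285.3 213.7] [223.9 260.5]
top stand 0.76 [212.1 305.1  21.5] [240.5 439.7]
top stand 0.73 [ 566.9 -232.9   59. ] [518.5 248.9]
top stand 0.56 [590.4 218.3  23.1] [283.5 243. ]
top hook_a 0.95 [213.8 302.1  23.5] [241.9 439. ]
top hook_a 0.86 [588.1 225.3  21.4] [280.1 244.3]
top vise 0.78 [ 566.9 -232.4   60.8] [518.4 248.7]
top vise 0.61 [581.9 218.2  23.8] [283.6 247.3]
top jaw 0.57 [ 546.2 -238.3  100.3] [525.5 257.5]
top crank 0.81 [ 474.1 -243.4   48.4] [524.3 297.9]
top crank_grip 0.82 [ 469.6 -238.8   51. ] [522.2 300.2]
top bottle 0.59 [401.9 121.5  70.2] [332.2 339.6]
top mallet 0.97 [ 451.1 -481.    23.3] [644.6 308. ]
top brush 0.82 [432.8 461.4  20. ] [159.  326.3]
```

View pics/1.png

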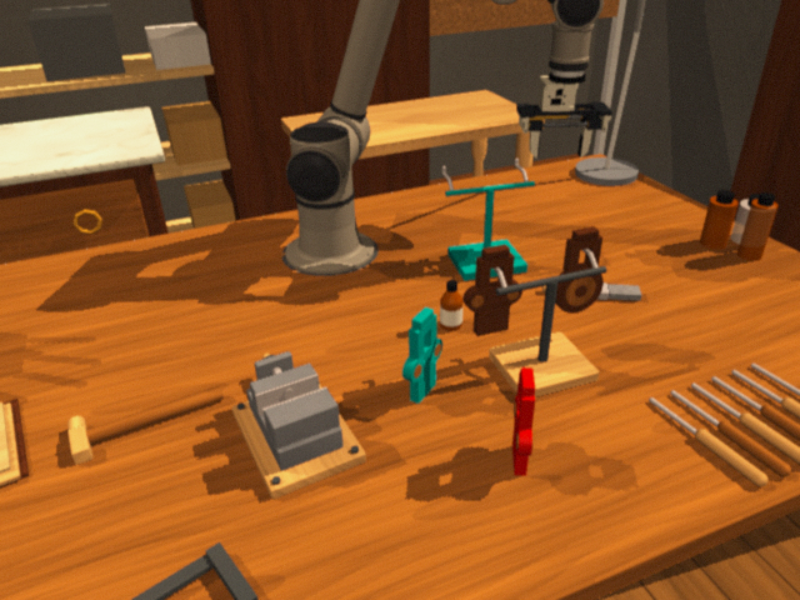

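View pics/2.png

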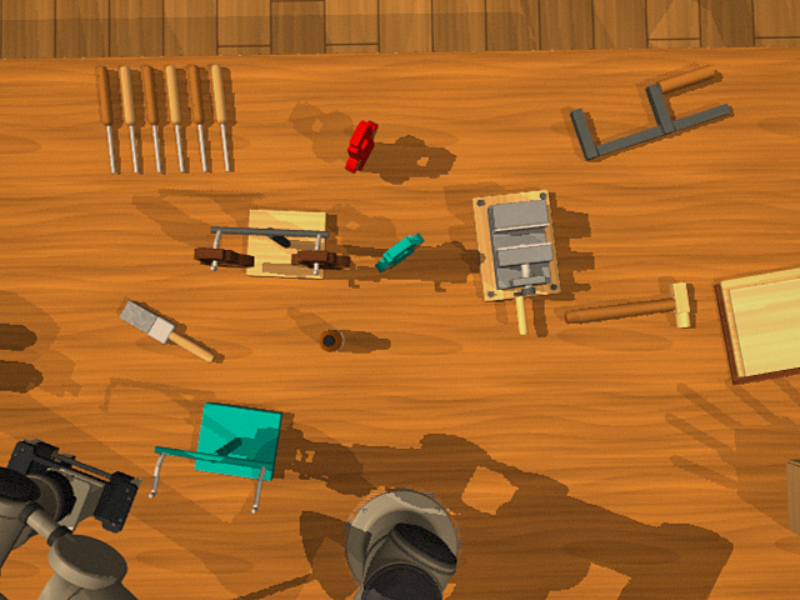

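The crest is the dark piece on the stand's -y hook (scene 491,294; top 322,258) and the rosette hangs on the +y hook. The vise is at top (518,249), with its crank grip pointing down-image at (522,315). The turquoise stand and the red and turquoise pieces are decoys. Next I zoom in to measure.

```bash
python3 - <<'E'
from h import *
np.set_printoptions(precision=3,suppress=True)
b=cap("top");a=cap("scene")
I=b["img"][:,:,::-1]
f=lambda im,x0,y0,w_,h_,s:cv2.resize(im[y0:y0+h_,x0:x0+w_],None,fx=s,fy=s,interpolation=cv2.INTER_CUBIC)
L=f(I,150,155,132,75,6)   # 792x450
cv2.imwrite("pics/3.png",L)
V=f(I,370,145,80,125,4.8); A=f(a["img"][:,:,::-1],180,270,120,125,3.4)
h=max(V.shape[0],A.shape[0]); 
V=cv2.copyMakeBorder(V,0,h-V.shape[0],0,8,0);A=cv2.copyMakeBorder(A,0,h-A.shape[0],0,0,0)
cv2.imwrite("pics/4.png",np.hstack([V,A])); print(V.shape,A.shape)
np.savez("cams.npz",Kt=b["camera_matrix"],Tt=b["world_to_cam"],Ks=a["camera_matrix"],Ts=a["world_to_cam"])
print(b["camera_matrix"],a["camera_matrix"]); o=bot.get_obs();print(o["tool_pos"],o["tcp_rot"])
for pic,n in((b,"top"),(a,"scene")):
  for t in("crest","rosette","vise","jaw","crank_grip","stand"):
    for r in vision.regions_of(pic,t)[:4]:
        m=r["mask"];ys,xs=np.nonzero(m);
        if len(xs)==0: continue
        (c,s,ang)=cv2.minAreaRect(np.c_[xs,ys].astype(np.float32)); print(n,t,round(r["confidence"],2),len(xs),np.array(c),np.array(s),round(ang,1))
E
```

```text
(600, 392, 3) (600, 408, 3)
[[555.084   0.    326.174]
 [  0.    555.084 236.246]
 [  0.      0.      1.   ]] [[515.188   0.    319.545]
 [  0.    515.188 236.236]
 [  0.      0.      1.   ]]
[197.55  486.436 234.758] [-1.571 -0.    -0.386]
top crest 0.7 622 [256.931 207.693] [47.762 14.727] 5.7
top crest 0.65 726 [288.397 117.265] [19.572 43.597] 21.3
top crest 0.62 487 [319.659 202.073] [13.431 43.416] 51.3
top rosette 0.83 605 [179.3 206.4] [48.508 14.849] 8.1
top rosette 0.46 3303 [214.691 194.546] [92.278 54.844] 2.2
top vise 0.68 5447 [414.758 210.579] [113.319  63.914] 83.9
top jaw 0.71 653 [419.004 203.628] [15.743 45.525] 82.7
top crank_grip 0.8 390 [418.464 238.886] [16.215 55.611] 12.0
top stand 0.88 2973 [215.294 194.176] [92.189 52.921] 4.4
top stand 0.88 4097 [172.19  363.479] [98.363 83.553] 8.2
scene crest 0.97 1629 [337.537 284.099] [28.552 76.915] 10.5
scene crest 0.9 1989 [392.077 231.885] [68.052 46.087] 78.7
scene crest 0.64 1208 [418.979 336.557] [16.987 85.36 ] 2.2
scene rosette 0.77 1612 [466.248 216.154] [35.232 70.434] 11.6
scene vise 0.52 3966 [436.895 257.575] [ 88.404 119.667] 4.0
scene jaw 0.98 1234 [226.935 308.661] [26.43  56.606] 67.1
scene crank_grip 0.59 75 [223.386 300.534] [40.706  7.172] 62.2
scene crank_grip 0.22 1911 [392.135 232.173] [67.856 46.087] 78.7
scene stand 0.95 3941 [436.957 257.733] [ 89.14  119.264] 3.4
scene stand 0.89 1632 [392.038 175.621] [94.483 71.434] 86.5
scene stand 0.17 7518 [233.034 335.073] [112.178  83.445] 65.1
```

View pics/3.png

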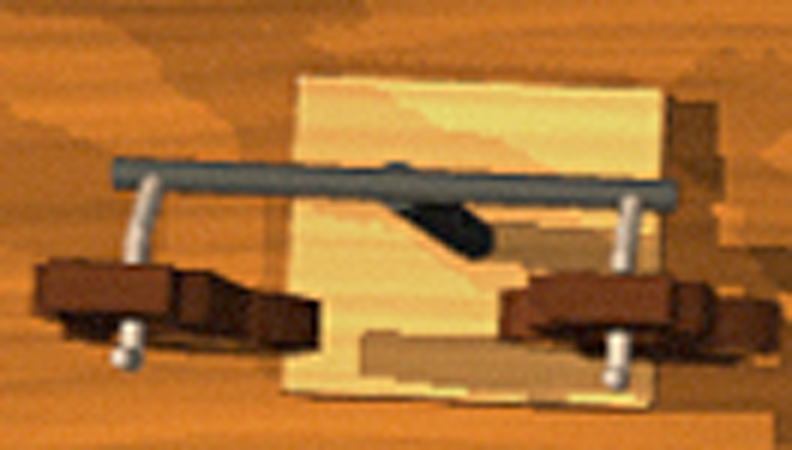

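View pics/4.png

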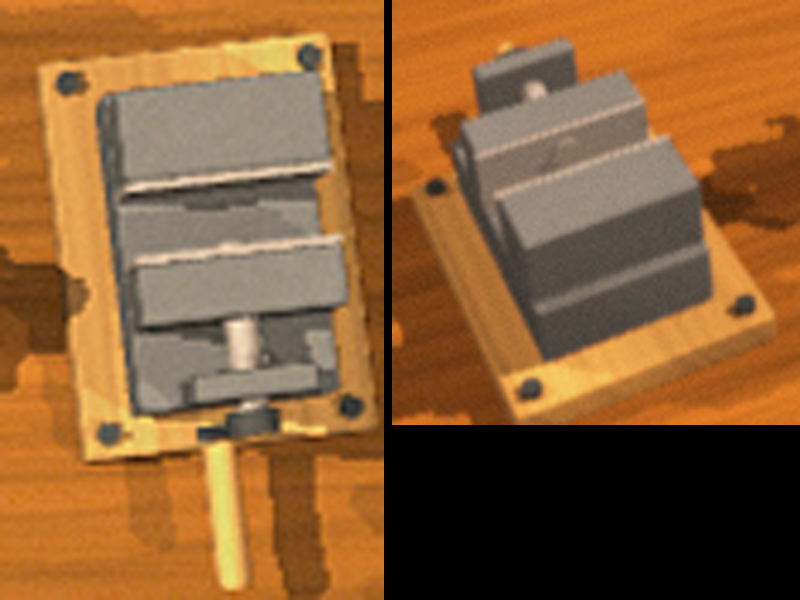

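Pic 3: the crest's top face is centred at (601,300), the hook tip at (616,376) and the crossbar runs (113,172)–(677,194). Pic 4: the fixed jaw edge is (122,192)–(331,168), the sliding jaw edge (135,262)–(342,237), and the grip (212,445)–(235,590) hangs left of the axis. I convert these to world coordinates next.

```bash
python3 - <<'E'
from h import *
np.set_printoptions(precision=1,suppress=True)
c=np.load("cams.npz");top=dict(camera_matrix=c["Kt"],world_to_cam=c["Tt"]);sc=dict(camera_matrix=c["Ks"],world_to_cam=c["Ts"])
def px(p,off,s): return (np.array(p)+.5)/s-.5+np.array(off)
S=lambda p,z:ray(top,px(p,(150,155),6),z)
V=lambda p,z:ray(top,px(p,(370,145),4.8),z)
A=lambda p,z:ray(sc,px((p[0]-392,p[1]),(180,270),3.4),z)
def rep(n,P): print(n,*[q[:2] for q in P], "mid",(P[0]+P[-1])[:2]/2,"len",round(np.linalg.norm(P[-1]-P[0]),1),"dirdeg",round(np.degrees(np.arctan2(*(P[0]-P[-1])[[1,0]])),1))
rep("crossbar",[S((113,172),191),S((677,194),191)])
rep("hooktips",[S((127,355),218),S((616,376),218)])
rep("basefar",[S((300,76),22),S((663,90),22)]);rep("basenear",[S((285,390),22),S((652,405),22)])
rep("crest topfar",[S((538,275),241),S((672,280),241)]);rep("crest topnear",[S((532,322),241),S((672,325),241)])
rep("crest c",[S((601,300),241),S((601,300),241)]);rep("ros c",[S((105,288),241),S((105,288),241)])
rep("fix T",[V((122,194),102),V((331,170),102)]);rep("sli T",[V((135,260),102),V((342,237),102)])
rep("fix S",[A((498,197),102),A((668,138),102)]);rep("sli S",[A((478,157),102),A((645,98),102)])
rep("fix S back",[A((525,250),102),A((698,185),102)]);rep("fix T back",[V((112,97),102),V((322,72),102)])
for z in(40,55,70,85):rep("grip z%d"%z,[V((212,447),z),V((235,588),z)])
rep("axis shaft z85",[V((243,320),85),V((252,420),85)])
rep("boardT z15",[V((38,65),15),V((328,35),15)]);rep("boardTn",[V((85,460),15),V((380,430),15)])
E
```

```text
crossbar [595.6 313.5] [584.3 113.7] mid [590.  213.6] len 200.2 dirdeg 86.7
hooktips [528.  301.6] [517.7 132.7] mid [522.9 217.1] len 169.2 dirdeg 86.5
basefar [658.1 284.1] [649.8 136.8] mid [654.  210.5] len 147.5 dirdeg 86.8
basenear [530.3 291.3] [521.6 143. ] mid [526.  217.1] len 148.6 dirdeg 86.6
crest topfar [550.7 155.8] [548.2 110.4] mid [549.4 133.1] len 45.5 dirdeg 86.8
crest topnear [534.7 158.1] [532.8 110.6] mid [533.8 134.3] len 47.5 dirdeg 87.7
crest c [541.8 134.6] [541.8 134.6] mid [541.8 134.6] len 0.0 dirdeg 0.0
ros c [548.9 302.6] [548.9 302.6] mid [548.9 302.6] len 0.0 dirdeg 0.0
fix T [ 595.4 -181. ] [ 605.2 -281.3] mid [ 600.3 -231.2] len 100.8 dirdeg 95.6
sli T [ 563.6 -186.4] [ 572.9 -285.7] mid [ 568.3 -236.1] len 99.7 dirdeg 95.3
fix S [ 611.2 -280.5] [ 601.8 -183.3] mid [ 606.5 -231.9] len 97.6 dirdeg -84.5
sli S [ 574.7 -283.5] [ 562.8 -185.1] mid [ 568.8 -234.3] len 99.2 dirdeg -83.1
fix S back [ 656.6 -276.4] [ 645.5 -179.9] mid [ 651.  -228.1] len 97.2 dirdeg -83.4
fix T back [ 642.2 -177.3] [ 652.5 -278.3] mid [ 647.3 -227.8] len 101.5 dirdeg 95.8
grip z40 [ 476.  -231.2] [ 405.5 -240.9] mid [ 440.7 -236. ] len 71.2 dirdeg 7.8
grip z55 [ 475.4 -228.7] [ 405.7 -238.3] mid [ 440.6 -233.5] len 70.4 dirdeg 7.8
grip z70 [ 474.8 -226.2] [ 405.9 -235.7] mid [ 440.4 -231. ] len 69.6 dirdeg 7.8
grip z85 [ 474.2 -223.8] [ 406.1 -233.1] mid [ 440.2 -228.4] len 68.8 dirdeg 7.8
axis shaft z85 [ 535.4 -240.3] [ 486.9 -243.4] mid [ 511.2 -241.9] len 48.6 dirdeg 3.6
boardT z15 [ 674.3 -151.1] [ 687.2 -300.2] mid [ 680.7 -225.7] len 149.6 dirdeg 95.0
boardTn [ 471.5 -170.5] [ 484.1 -321.2] mid [ 477.8 -245.8] len 151.2 dirdeg 94.8
```

Measurements agree with the given sizes:
- **Stand:** at (590,214), yaw -3.4°.
- **Crest tab:** about (540.5,133).
- **Vise:** yaw about 5.4°, seat about (601.5,-232.5).
- **Crank:** about 3.38 rad, from a gap of 31.7 mm, which matches the grip position.

Start moving: rise and turn.

arm_command(deltas=[[0, -0.02, 0, 8.5], [0, -0.02, 0, 8.5], [0, -0.02, 0, 8.5], [0, -0.02, 0, 8.5], [0, -0.01, 0, 8.5]], claw=0)

```text
time: 2.6
tool_pos: [197.7, 486.8, 326.7]
tcp_rot: [-1.568, 0.002, -1.134]
contact_force: [-0.3, 0.5, -0.1]
grip_width: 91.8
```

arm_command(deltas=[[0, 0, 0, 8.5], [0, 0, 0, 8.5], [0, 0, 0, 8.5], [0, 0, 0, 3.3], [0, 0, 0, 0]])

```text
time: 3.1
tool_pos: [197.5, 486.4, 324.7]
tcp_rot: [-1.571, 0.0, -1.631]
contact_force: [-0.5, 0.0, 0.3]
grip_width: 92.0
```

arm_command(deltas=[[0.02, 0, 0.02, 0], [0.03, 0, 0.03, 0], [0.034, 0, 0.036, 0], [0.034, 0, 0.036, 0], [0.034, 0, 0.036, 0]])

```text
time: 3.6
tool_pos: [347.1, 323.9, 324.9]
tcp_rot: [-1.57, 0.0, -1.627]
contact_force: [1.4, 1.1, 0.4]
grip_width: 91.7
```

arm_command(deltas=[[0.034, 0, 0.036, 0], [0.034, 0, 0.036, 0], [0.034, 0, 0.036, 0], [0.034, 0, 0.036, 0], [0.025, 0, 0.03, 0]])

```text
time: 4.1
tool_pos: [511.8, 151.8, 324.7]
tcp_rot: [-1.57, -0.0, -1.63]
contact_force: [-0.2, 0.8, 0.7]
grip_width: 91.6
```

arm_command(deltas=[[0.02, 0, 0.02, 0], [0.013, 0, 0.012, 0], [0, 0, 0, 0], [0, 0, 0, 0]])

```text
time: 4.5
tool_pos: [539.9, 119.9, 324.7]
tcp_rot: [-1.571, 0.001, -1.63]
contact_force: [0.1, 0.8, -0.1]
grip_width: 91.5
```

arm_command(deltas=[[0, 0.03, 0, 0], [0, 0.03, 0, 0], [0, 0.02, 0, 0], [0, 0.014, 0, 0], [0, 0.007, 0, 0]])

```text
time: 5.0
tool_pos: [538.9, 120.8, 222.8]
tcp_rot: [-1.573, 0.0, -1.628]
contact_force: [-1.1, -0.2, 0.4]
grip_width: 91.6
```

```bash
python3 - <<'E'
from h import *
o=bot.get_obs();print(o["tool_pos"],o["contact_force"],o["time"])
a=cap("scene"); p=o["tool_pos"]; print(proj(a,[p[0],p[1],p[2]-8]))
save(a,"pics/5.png",(340,150,500,270),5)
E
```

```text
[538.93804641 120.84297491 222.776827  ] [-1.10408067 -0.2277817   0.39239608] 5.0
[[389.7924233  210.05035632]]
```

View pics/5.png

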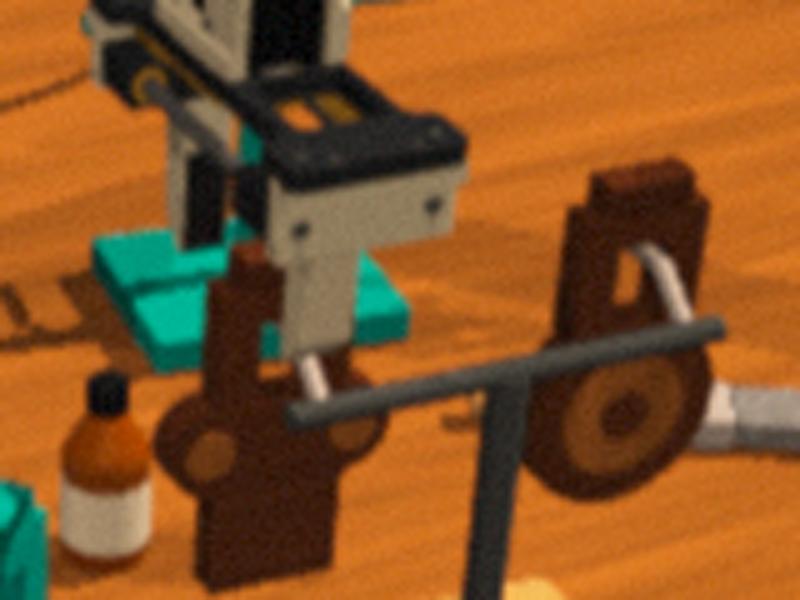

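The fingers straddle the crest's tab: the front finger tip at (320,350) is above the hook, with the crest's top at (250,255) behind it. Closing.

arm_command(deltas=[[0, 0, 0, 0], [0, 0, 0, 0], [0, 0, 0, 0], [0, 0, 0, 0], [0, 0, 0, 0]], claw=255)

```text
time: 5.55
tool_pos: [540.5, 119.4, 224.1]
tcp_rot: [-1.57, 0.0, -1.63]
contact_force: [0.5, 0.3, 0.5]
grip_width: 56.3
```

arm_command(deltas=[[0, 0, 0, 0], [0, 0, 0, 0], [0, 0, 0, 0]])

```text
time: 5.85
tool_pos: [539.5, 118.7, 223.3]
tcp_rot: [-1.573, -0.002, -1.63]
contact_force: [-0.9, -0.2, -0.2]
grip_width: 32.4
```

arm_command(deltas=[[0, 0, 0, 0], [0, 0, 0, 0], [0, 0, 0, 0], [0, 0, 0, 0], [0, 0, 0, 0]])

```text
time: 6.35
tool_pos: [540.6, 119.6, 223.9]
tcp_rot: [-1.57, 0.0, -1.63]
contact_force: [1.6, -0.2, 0.1]
grip_width: 18.0
```

Gripped at 18.0 mm with low forces. Lift 19 mm, slowly.

arm_command(deltas=[[0, -0.004, 0, 0], [0, -0.005, 0, 0], [0, -0.005, 0, 0], [0, -0.005, 0, 0], [0, 0, 0, 0]])

```text
time: 6.85
tool_pos: [540.7, 119.5, 243.7]
tcp_rot: [-1.569, 0.0, -1.63]
contact_force: [0.3, 0.0, -1.5]
grip_width: 17.6
```

```bash
python3 - <<'E'
from h import *
o=bot.get_obs();print(o["tool_pos"],o["contact_force"],o["moment"],o["grip_width"])
a=cap("scene"); save(a,"pics/6.png",(340,150,500,270),5)
E
```

```text
[540.73057279 119.4590062  243.72384165] [ 0.27127126  0.02134222 -1.54755646] [-0.13269101  0.01952418 -0.00370921] 17.647038387536625
```

View pics/6.png

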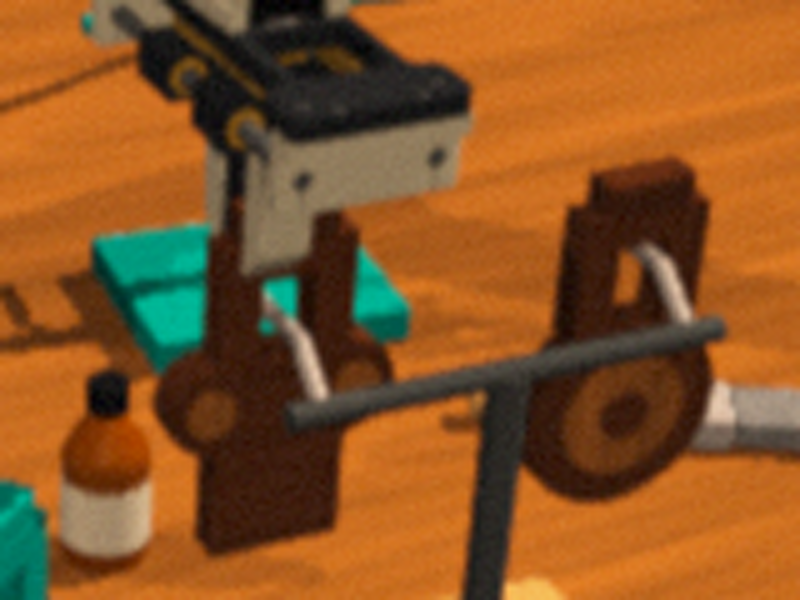

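The crest is off its rest with the hook through mid-slot, tips clear. Move 66 mm out along the stand's -x, then up.

arm_command(deltas=[[0, 0, -0.008, 0], [0, 0, -0.015, 0], [0, 0, -0.018, 0], [0, 0, -0.015, 0], [0, 0, -0.01, 0]])

```text
time: 7.4
tool_pos: [472.9, 123.4, 242.6]
tcp_rot: [-1.572, -0.0, -1.63]
contact_force: [0.6, 0.1, -0.9]
grip_width: 17.9
```

arm_command(deltas=[[0, -0.015, 0, 0], [0, -0.03, 0, 0], [0, -0.03, 0, 0], [0, -0.025, 0, 0], [0, 0, 0, 0]])

```text
time: 7.9
tool_pos: [475.5, 123.5, 346.0]
tcp_rot: [-1.564, 0.001, -1.63]
contact_force: [-0.6, 1.4, -1.0]
grip_width: 17.6
```

arm_command(deltas=[[0, 0, 0, -4.4], [0, 0, 0, -4.4], [0.015, 0, 0.003, 0], [0.03, 0, 0.006, 0], [0.035, 0, 0.0075, 0]])

```text
time: 8.4
tool_pos: [497.9, 45.2, 341.3]
tcp_rot: [-1.573, 0.001, -1.475]
contact_force: [0.6, -0.1, -2.0]
grip_width: 18.0
```

arm_command(deltas=[[0.035, 0, 0.0075, 0], [0.035, 0, 0.0075, 0], [0.035, 0, 0.0075, 0], [0.035, 0, 0.0075, 0], [0.035, 0, 0.0075, 0]])

```text
time: 8.9
tool_pos: [552.0, -126.8, 341.0]
tcp_rot: [-1.573, 0.001, -1.477]
contact_force: [0.6, 0.3, -0.8]
grip_width: 17.7
```

arm_command(deltas=[[0.035, 0, 0.0075, 0], [0.035, 0, 0.007, 0], [0.03, 0, 0.006, 0], [0.02, 0, 0.004, 0], [0.005, 0, 0.001, 0]])

```text
time: 9.4
tool_pos: [589.1, -249.6, 340.0]
tcp_rot: [-1.574, 0.002, -1.479]
contact_force: [-0.2, 0.8, -1.3]
grip_width: 17.8
```

arm_command(deltas=[[0, 0.02, 0, 0], [0, 0.03, 0, 0], [0, 0.02, 0, 0], [0, 0, 0, 0], [0, 0, 0, 0]])

```text
time: 9.9
tool_pos: [589.3, -246.7, 272.9]
tcp_rot: [-1.571, 0.001, -1.476]
contact_force: [0.0, 1.1, -0.5]
grip_width: 17.6
```

```bash
python3 - <<'E'
from h import *
np.set_printoptions(precision=1,suppress=True)
o=bot.get_obs();p=o["tool_pos"];print(p,o["contact_force"],o["time"])
a=cap("scene");b=cap("top")
for pic,n in((a,"scene"),(b,"top")):
  for t in("crest","crest_tab"):
    for d in vision.find_in(pic,t)[:4]:print(n,t,round(d["confidence"],2),w(pic,d["xyz"]),proj(pic,w(pic,d["xyz"])))
A=cv2.resize(a["img"][180:400,170:330,::-1],None,fx=2.5,fy=2.5,interpolation=cv2.INTER_CUBIC)
B=cv2.resize(b["img"][120:280,360:470,::-1],None,fx=3.4375,fy=3.4375,interpolation=cv2.INTER_CUBIC)
h=max(len(A),len(B));A=cv2.copyMakeBorder(A,0,h-len(A),0,0,0);B=cv2.copyMakeBorder(B,0,h-len(B),0,0,0)
cv2.imwrite("pics/7.png",np.hstack([A,B]));print(A.shape,B.shape)
E
```

```text
[ 589.3 -246.7  272.9] [ 0.   1.1 -0.5] 9.9
scene crest 0.87 [788.3  45.6 100.2] [[418.5 340.1]]
scene crest 0.77 [ 602.8 -233.9  203.6] [[228.4 273.4]]
scene crest 0.71 [576.2 -14.7  91.3] [[337.  284.8]]
scene crest_tab 0.89 [785.1  46.   95.9] [[417.6 340.7]]
scene crest_tab 0.8 [ 596.7 -237.6  205.5] [[225.3 271.2]]
scene crest_tab 0.74 [576.6 -15.8  89.3] [[336.6 285.8]]
top crest 0.68 [554.   -4.  118.7] [[318.2 203.6]]
top crest 0.68 [748.6  64.4 101.9] [[287.1 120.8]]
top crest 0.47 [ 584.8 -194.5  215.4] [[408.6 182.5]]
top crest 0.42 [580.2 211.9  20.9] [[229.7 198.6]]
top crest_tab 0.85 [554.6  -6.3 115.1] [[319.2 203.5]]
top crest_tab 0.75 [753.1  63.  105.5] [[287.5 118.4]]
top crest_tab 0.45 [ 584.1 -195.3  219.7] [[409.4 182.6]]
(550, 400, 3) (550, 378, 3)
```

View pics/7.png

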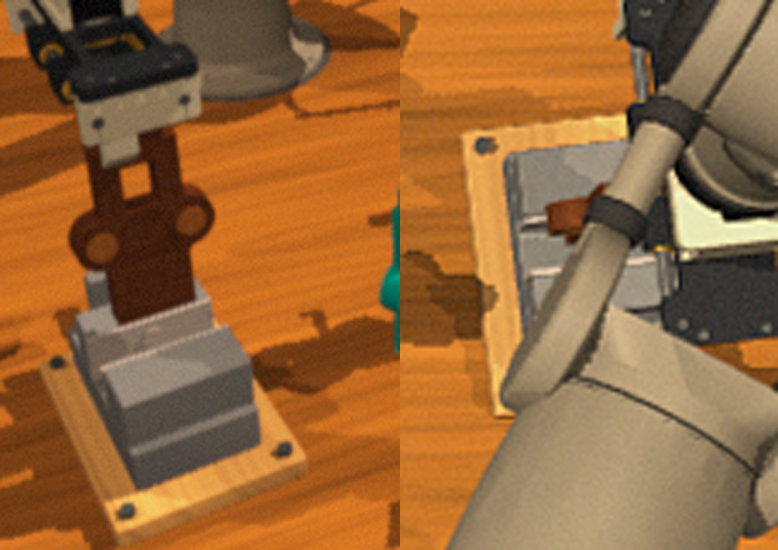

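Pic 7: the crest hangs straight over the gap; scroll centres are at (97,247) and (192,215), foot corners at (122,322) and (196,302). I compare these with the model's predicted pixels.

```bash
python3 - <<'E'
from h import *
from scipy.optimize import least_squares
np.set_printoptions(precision=1,suppress=True)
c=np.load("cams.npz");sc=dict(camera_matrix=c["Ks"],world_to_cam=c["Ts"])
obs=np.array([(97,247),(192,215),(122,322),(196,302)])/2.5+np.array([170,180])-.3
r=np.array([[9,-30,73.5],[9,30,73.5],[9,-30,0],[9,30,0]])
yaw=-1.476+np.pi/2
def model(q):
    dy,z,roll=q
    Rz=cv2.Rodrigues(np.array([0,0,yaw]))[0];Rx=cv2.Rodrigues(np.array([roll,0,0]))[0]
    O=np.array([589.3,-246.7,z])+Rz@np.array([0,dy,0]); return O,proj(sc,(Rz@Rx@r.T).T+O)
s=least_squares(lambda q:(model(q)[1]-obs).ravel(),[14,127,0],x_scale=[5,5,.05])
print(s.x,model(s.x)[0],s.fun); print(model([14,127,0])[1]-obs)
# vise fixed-jaw top edge and crest-bottom in pic 7
print(proj(sc,[[601.5+4.7,-232.5-49.8,102],[601.5-4.7,-232.5+49.8,102]])*2.5-np.array([170,180])*2.5)
E
```

```text
[ 13.8 129.1   0. ] [ 588.  -232.9  129.1] [ 2.9 -1.1 -2.6  1.2 -0.9  1.3  0.5 -1.5]Traceback (most recent call last):
  File "<stdin>", line 13, in <module>
  File "<stdin>", line 10, in model
cv2.error: OpenCV(4.12.0) /io/opencv/modules/calib3d/src/calibration_base.cpp:151: error: (-210:Unsupported format or combination of formats) The matrices must have 32f or 64f data type in function 'Rodrigues'
```

Crest origin is about (588,-233), z ≈ 127–129, upright. That suits the seat with about 4.5 mm to the fixed jaw and 9 mm to the sliding jaw. Descend.

arm_command(deltas=[[0, 0.012, 0, 0], [0, 0.018, 0, 0], [0, 0.015, 0, 0], [0, 0.01, 0, 0], [0, 0.005, 0, 0]])

```text
time: 10.7
tool_pos: [588.9, -247.3, 211.1]
tcp_rot: [-1.572, 0.001, -1.477]
contact_force: [-0.7, -0.2, -0.6]
grip_width: 18.1
```

arm_command(deltas=[[0, 0.0015, 0, 0], [0, 0.0015, 0, 0], [0, 0, 0, 0]])

```text
time: 11.0
tool_pos: [589.5, -247.6, 210.2]
tcp_rot: [-1.57, -0.0, -1.477]
contact_force: [0.1, -0.3, -1.3]
grip_width: 17.5
```

arm_command(deltas=[[0, 0.001, 0, 0], [0, 0.001, 0, 0], [0, 0, 0, 0]])

```text
time: 11.3
tool_pos: [589.3, -247.5, 207.7]
tcp_rot: [-1.571, 0.0, -1.477]
contact_force: [0.0, 0.4, -0.6]
grip_width: 17.7
```

arm_command(deltas=[[0, 0.001, 0, 0], [0, 0, 0, 0]])

```text
time: 11.5
tool_pos: [589.3, -247.5, 206.6]
tcp_rot: [-1.571, 0.0, -1.477]
contact_force: [-0.4, -0.2, -1.2]
grip_width: 18.1
```

arm_command(deltas=[[0, 0.001, 0, 0], [0, 0, 0, 0]])

```text
time: 11.7
tool_pos: [589.4, -247.6, 206.0]
tcp_rot: [-1.57, -0.0, -1.477]
contact_force: [-0.7, 0.5, 0.0]
grip_width: 17.9
```

arm_command(deltas=[[0, 0.001, 0, 0], [0, 0, 0, 0]])

```text
time: 11.9
tool_pos: [589.6, -247.7, 206.0]
tcp_rot: [-1.569, -0.001, -1.477]
contact_force: [-1.2, -0.2, 6.3]
grip_width: 17.7
```

Contact (6.3 N up). Release and check the picture before withdrawing.

arm_command(deltas=[[0, -0.0005, 0, 0], [0, 0, 0, 0], [0, 0, 0, 0], [0, 0, 0, 0], [0, 0, 0, 0]], claw=120)

```text
time: 12.4
tool_pos: [589.3, -247.5, 205.0]
tcp_rot: [-1.571, 0.0, -1.477]
contact_force: [0.9, 0.0, 0.1]
grip_width: 47.7
```

arm_command(deltas=[[0, 0, 0, 0], [0, 0, 0, 0], [0, 0, 0, 0]])

```text
time: 12.7
tool_pos: [589.4, -247.5, 205.2]
tcp_rot: [-1.571, 0.0, -1.477]
contact_force: [-0.0, -0.2, 0.5]
grip_width: 48.8
```

arm_command(deltas=[[0, -0.005, 0, 0], [0, -0.01, 0, 0], [0, -0.015, 0, 0], [0, -0.02, 0, 0], [0, -0.02, 0, 0]])

```text
time: 13.2
tool_pos: [589.4, -247.5, 276.9]
tcp_rot: [-1.57, -0.0, -1.477]
contact_force: [0.6, 1.0, -0.8]
grip_width: 48.9
```

```bash
python3 - <<'E'
from h import *
o=bot.get_obs();print(np.round(o["joint_positions"],3),o["tool_pos"])
E
```

```text
[-0.517  0.536  1.1    0.     1.505 -0.612] [ 589.38636168 -247.52556478  276.8952724 ]
```

arm_command(deltas=[[0, 0, -0.02, 0], [0, 0, -0.035, 0], [0, 0, -0.04, 0], [0, 0, -0.035, 0], [0, 0, -0.022, 0]])

```text
time: 13.7
tool_pos: [436.1, -261.9, 276.5]
tcp_rot: [-1.57, -0.001, -1.477]
contact_force: [-0.6, -0.0, 1.0]
grip_width: 48.9
```

arm_command(deltas=[[0, 0, 0, 8.5], [0, 0, 0, 8.5], [0, 0, 0, 8.5], [0, 0, 0, 8.5], [0, 0, 0, 8.5]])

```text
time: 14.2
tool_pos: [438.2, -261.9, 276.3]
tcp_rot: [-1.569, 0.0, -2.225]
contact_force: [-0.5, -0.1, 0.0]
grip_width: 48.6
```

arm_command(deltas=[[0, 0, 0, 8.5], [0, 0, 0, 8.5], [0, 0, 0, 8.5], [0, 0, 0, 8.5], [0, 0, 0, 8.5]])

```text
time: 14.7
tool_pos: [438.2, -261.9, 276.3]
tcp_rot: [-1.57, 0.001, -2.966]
contact_force: [0.6, -0.5, 1.0]
grip_width: 48.3
```

arm_command(deltas=[[0, 0, 0, 5], [0, 0, 0, 0], [0, 0, 0, 0]])

```text
time: 15.0
tool_pos: [438.1, -261.9, 275.9]
tcp_rot: [-1.57, 0.001, -3.045]
contact_force: [0.1, 0.4, -0.2]
grip_width: 48.8
```

```bash
python3 - <<'E'
from h import *
np.set_printoptions(precision=1,suppress=True)
o=bot.get_obs();p=o["tool_pos"];print(p,o["tcp_rot"],o["time"])
a=cap("scene");b=cap("top")
A=cv2.resize(a["img"][200:400,170:330,::-1],None,fx=2.5,fy=2.5,interpolation=cv2.INTER_CUBIC)
B=cv2.resize(b["img"][145:275,370:450,::-1],None,fx=4.5,fy=4.5,interpolation=cv2.INTER_CUBIC)
h=max(len(A),len(B));A=cv2.copyMakeBorder(A,0,h-len(A),0,0,0);B=cv2.copyMakeBorder(B,0,h-len(B),0,0,0)
cv2.imwrite("pics/8.png",np.hstack([A,B]));print(A.shape,B.shape)
E
```

```text
[ 438.1 -261.9  275.9] [-1.6  0.  -3. ] 15.0
(585, 400, 3) (585, 360, 3)
```

View pics/8.png

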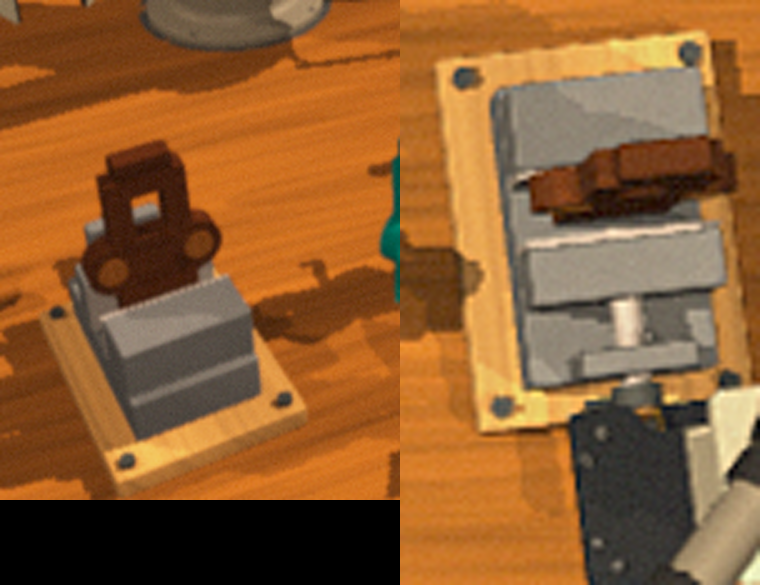

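The crest stands upright in the gap (left: crest at (150,240); right: top face at (665,165), between jaw edges at 180 and 235). Now down onto the crank grip.

arm_command(deltas=[[-0.002, 0.02, -0.012, 0], [0, 0.04, -0.0133, 0], [0, 0.045, 0, 0], [0, 0.045, 0, 0], [0, 0.04, 0, 0]])

```text
time: 15.6
tool_pos: [437.4, -236.1, 83.7]
tcp_rot: [-1.571, 0.0, -3.046]
contact_force: [-0.5, -1.1, 0.5]
grip_width: 49.0
```

arm_command(deltas=[[0, 0.025, 0, 0], [0, 0.015, 0, 0], [0, 0.01, 0, 0], [0, 0.005, 0, 0], [0, 0, 0, 0]])

```text
time: 16.1
tool_pos: [437.7, -236.5, 30.2]
tcp_rot: [-1.571, 0.0, -3.047]
contact_force: [-0.4, -0.2, -0.5]
grip_width: 48.3
```

```bash
python3 - <<'E'
from h import *
np.set_printoptions(precision=2,suppress=True)
o=bot.get_obs();p=o["tool_pos"];print(p,o["tcp_rot"],o["contact_force"],o["moment"],o["time"])
b=cap("top")
for d in vision.find_in(b,"crank_grip")[:3]: print(d["confidence"],w(b,d["xyz"]))
E
```

```text
[ 437.74 -236.46   30.17] [-1.57  0.   -3.05] [-0.37 -0.17 -0.53] [-0.1   0.13  0.07] 16.1
```

arm_command(deltas=[[0, 0, 0, 0], [0, 0, 0, 0], [0, 0, 0, 0], [0, 0, 0, 0], [0, 0, 0, 0]], claw=255)

```text
time: 16.7
tool_pos: [437.8, -236.7, 30.4]
tcp_rot: [-1.57, 0.0, -3.047]
contact_force: [-0.7, -0.6, 1.5]
grip_width: 16.2
```

arm_command(deltas=[[0, 0, 0, 0], [0, 0, 0, 0]])

```text
time: 16.9
tool_pos: [437.8, -236.7, 30.3]
tcp_rot: [-1.57, 0.0, -3.047]
contact_force: [0.1, -1.3, 1.4]
grip_width: 16.0
```

```bash
python3 - <<'E'
from h import *
np.set_printoptions(precision=2,suppress=True)
o=bot.get_obs();print(o["tool_pos"],o["tcp_rot"],o["contact_force"],o["moment"],o["grip_width"])
E
```

```text
[ 437.77 -236.68   30.34] [-1.57  0.   -3.05] [ 0.06 -1.29  1.35] [-0.34  0.23  0.03] 15.976673590018017
```

Gripped (16 mm) with about 2 N, at crank angle about 3.39 rad. Work out the rows for the circle.

```bash
cat > circ.py <<'E'
import numpy as np,sys
def rows(a0,a1,step,r=45):
    n=int(np.ceil((a1-a0)/step)); a=np.linspace(a0,a1,n+1)
    P=np.round(np.c_[-r*np.cos(a),r*np.sin(a)],1); d=np.diff(P,axis=0)/1000
    for i in range(0,n,5):
        print("%.2f->%.2f"%(a[i],a[min(i+5,n)]),[[0,round(y,4),round(z,4),0] for y,z in d[i:i+5]])
if __name__=="__main__":
    a=list(map(float,sys.argv[1:])); rows(*a)
E
python3 circ.py 3.39 4.39 0.2; python3 circ.py 4.39 13.89 0.38
```

```text
3.39->4.39 [[0, np.float64(-0.003), np.float64(-0.0084), 0], [0, np.float64(-0.0047), np.float64(-0.0077), 0], [0, np.float64(-0.0061), np.float64(-0.0066), 0], [0, np.float64(-0.0073), np.float64(-0.0052), 0], [0, np.float64(-0.0082), np.float64(-0.0037), 0]]
4.39->6.29 [[0, np.float64(-0.0169), np.float64(-0.0022), 0], [0, np.float64(-0.0165), np.float64(0.0041), 0], [0, np.float64(-0.0137), np.float64(0.01), 0], [0, np.float64(-0.0091), np.float64(0.0144), 0], [0, np.float64(-0.0031), np.float64(0.0167), 0]]
6.29->8.19 [[0, np.float64(0.0033), np.float64(0.0167), 0], [0, np.float64(0.0093), np.float64(0.0142), 0], [0, np.float64(0.0139), np.float64(0.0098), 0], [0, np.float64(0.0165), np.float64(0.004), 0], [0, np.float64(0.0168), np.float64(-0.0025), 0]]
8.19->10.09 [[0, np.float64(0.0147), np.float64(-0.0086), 0], [0, np.float64(0.0105), np.float64(-0.0133), 0], [0, np.float64(0.0048), np.float64(-0.0163), 0], [0, np.float64(-0.0016), np.float64(-0.017), 0], [0, np.float64(-0.0078), np.float64(-0.0151), 0]]
10.09->11.99 [[0, np.float64(-0.0128), np.float64(-0.0111), 0], [0, np.float64(-0.0161), np.float64(-0.0056), 0], [0, np.float64(-0.017), np.float64(0.0007), 0], [0, np.float64(-0.0154), np.float64(0.007), 0], [0, np.float64(-0.0118), np.float64(0.0123), 0]]
11.99->13.89 [[0, np.float64(-0.0064), np.float64(0.0157), 0], [0, np.float64(-0.0001), np.float64(0.017), 0], [0, np.float64(0.0062), np.float64(0.0158), 0], [0, np.float64(0.0116), np.float64(0.0124), 0], [0, np.float64(0.0154), np.float64(0.0072), 0]]
```

arm_command(deltas=[[0, -0.003, -0.0084, 0], [0, -0.0047, -0.0077, 0], [0, -0.0061, -0.0066, 0], [0, -0.0073, -0.0052, 0], [0, -0.0082, -0.0037, 0]])

```text
time: 17.4
tool_pos: [434.9, -205.3, 60.1]
tcp_rot: [-1.569, 0.001, -3.047]
contact_force: [-0.9, -9.3, -2.3]
grip_width: 15.8
```

arm_command(deltas=[[0, 0, 0, 0]])

```text
time: 17.5
tool_pos: [434.9, -205.2, 60.7]
tcp_rot: [-1.569, 0.001, -3.047]
contact_force: [-2.7, -5.0, 3.0]
grip_width: 15.7
```

```bash
python3 - <<'E'
from h import *
np.set_printoptions(precision=2,suppress=True)
o=bot.get_obs();print(o["tool_pos"],o["tcp_rot"],o["contact_force"],o["moment"],o["grip_width"])
E
```

```text
[ 434.89 -205.16   60.75] [-1.57  0.   -3.05] [-2.67 -5.01  2.95] [-0.89  0.5  -0.08] 15.747298717551848
```

Forces are small and the radius measures 44.9 mm, so the circle fits. Continue.

arm_command(deltas=[[0, -0.0169, -0.0022, 0], [0, -0.0165, 0.0041, 0], [0, -0.0137, 0.01, 0], [0, -0.0091, 0.0144, 0], [0, -0.0031, 0.0167, 0]])

```text
time: 18.0
tool_pos: [438.6, -246.5, 119.0]
tcp_rot: [-1.573, -0.0, -3.047]
contact_force: [4.0, 5.4, -4.5]
grip_width: 16.1
```

arm_command(deltas=[[0, 0, 0, 0]])

```text
time: 18.1
tool_pos: [438.9, -248.9, 118.8]
tcp_rot: [-1.57, 0.0, -3.048]
contact_force: [-0.1, -2.4, 1.3]
grip_width: 16.3
```

arm_command(deltas=[[0, 0.0033, 0.0167, 0], [0, 0.0093, 0.0142, 0], [0, 0.0139, 0.0098, 0], [0, 0.0165, 0.004, 0], [0, 0.0168, -0.0025, 0]])

```text
time: 18.6
tool_pos: [442.9, -290.6, 58.0]
tcp_rot: [-1.57, 0.001, -3.048]
contact_force: [1.7, 6.6, 5.4]
grip_width: 15.7
```

arm_command(deltas=[[0, 0.0147, -0.0086, 0], [0, 0.0105, -0.0133, 0], [0, 0.0048, -0.0163, 0], [0, -0.0016, -0.017, 0], [0, -0.0078, -0.0151, 0]])

```text
time: 19.1
tool_pos: [436.4, -220.6, 37.9]
tcp_rot: [-1.568, 0.001, -3.047]
contact_force: [-0.6, -9.9, 5.9]
grip_width: 15.9
```

```bash
python3 - <<'E'
from h import *
np.set_printoptions(precision=2,suppress=True)
o=bot.get_obs();p=o["tool_pos"];d=p[:2]-np.array([601.5,-232.5]);yv=-d[0]*.0941+d[1]*.9956;zv=p[2]+11-85
print(p,o["contact_force"],o["moment"],o["grip_width"],"a",np.arctan2(-yv,zv)%(2*np.pi)+6.283,"r",np.hypot(yv,zv))
E
```

```text
[ 436.39 -220.58   37.94] [-0.56 -9.9   5.87] [-1.64  0.27 -0.11] 15.913095151028994 a 10.074485874971407 r 45.28854001870808
```

arm_command(deltas=[[0, -0.0128, -0.0111, 0], [0, -0.0161, -0.0056, 0], [0, -0.017, 0.0007, 0], [0, -0.0154, 0.007, 0], [0, -0.0118, 0.0123, 0]])

```text
time: 19.6
tool_pos: [436.3, -222.3, 111.0]
tcp_rot: [-1.572, -0.0, -3.047]
contact_force: [4.8, -0.6, -10.1]
grip_width: 15.8
```

arm_command(deltas=[[0, -0.0064, 0.0157, 0], [0, -0.0001, 0.017, 0], [0, 0.0062, 0.0158, 0], [0, 0.0116, 0.0124, 0], [0, 0.0154, 0.0072, 0]])

```text
time: 20.1
tool_pos: [443.0, -292.1, 84.3]
tcp_rot: [-1.57, 0.001, -3.048]
contact_force: [2.2, 6.5, 1.7]
grip_width: 15.8
```

arm_command(deltas=[[0, 0, 0, 0]])

```text
time: 20.2
tool_pos: [442.9, -292.0, 82.7]
tcp_rot: [-1.57, -0.0, -3.048]
contact_force: [2.4, -4.6, -2.0]
grip_width: 16.0
```

```bash
python3 - <<'E'
from h import *
np.set_printoptions(precision=2,suppress=True)
o=bot.get_obs();p=o["tool_pos"];d=p[:2]-np.array([601.5,-232.5]);yv=-d[0]*.0941+d[1]*.9956;zv=p[2]+11-85
print(p,o["contact_force"],o["moment"],o["grip_width"],"a",np.arctan2(-yv,zv)%(2*np.pi)+12.566,"r",np.hypot(yv,zv))
E
sed -i 's/round(y,4)/float(round(y,4))/;s/round(z,4)/float(round(z,4))/' circ.py; python3 circ.py 13.89 14.89 0.1
```

```text
[ 442.91 -292.04   82.68] [ 2.38 -4.64 -2.02] [-0.77 -0.12 -0.03] 16.048487207940006 a 13.943583922428145 r 45.20000586791254
13.89->14.39 [[0, 0.0044, 0.0009, 0], [0, 0.0045, 0.0004, 0], [0, 0.0045, 0.0, 0], [0, 0.0045, -0.0004, 0], [0, 0.0044, -0.0009, 0]]
14.39->14.89 [[0, 0.0043, -0.0014, 0], [0, 0.0041, -0.0017, 0], [0, 0.0039, -0.0022, 0], [0, 0.0037, -0.0026, 0], [0, 0.0035, -0.0029, 0]]
```

arm_command(deltas=[[0, 0.0044, 0.0009, 0], [0, 0.0045, 0.0004, 0], [0, 0.0045, 0, 0], [0, 0.0045, -0.0004, 0], [0, 0.0044, -0.0009, 0]])

```text
time: 20.7
tool_pos: [443.0, -291.7, 62.9]
tcp_rot: [-1.569, 0.001, -3.047]
contact_force: [-2.5, -4.8, 9.0]
grip_width: 15.7
```

arm_command(deltas=[[0, 0.0043, -0.0014, 0], [0, 0.0041, -0.0017, 0], [0, 0, 0, 0]])

```text
time: 21.0
tool_pos: [442.8, -288.8, 54.8]
tcp_rot: [-1.568, 0.001, -3.047]
contact_force: [-2.9, -6.2, 6.0]
grip_width: 16.2
```

```bash
python3 - <<'E'
from h import *
np.set_printoptions(precision=2,suppress=True)
o=bot.get_obs();p=o["tool_pos"];d=p[:2]-np.array([601.5,-232.5]);yv=-d[0]*.0941+d[1]*.9956;zv=p[2]+11-85
print(p,o["contact_force"],o["moment"],o["grip_width"],"a",np.arctan2(-yv,zv)%(2*np.pi)+12.566,"r",np.hypot(yv,zv))
a=cap("scene");save(a,"pics/9.png",(180,200,300,400),3)
E
```

```text
[ 442.78 -288.82   54.84] [-2.9  -6.25  6.  ] [-1.07  0.52 -0.07] 16.197465940292755 a 14.572701630152524 r 45.383774309124696
```

View pics/9.png

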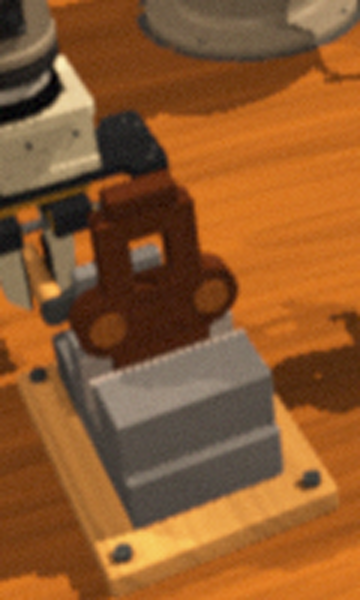

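The crest stands straight, flat against the fixed jaw, with the sliding jaw closed behind it. Tighten further.

arm_command(deltas=[[0, 0.0039, -0.0022, 0], [0, 0.0037, -0.0026, 0], [0, 0.0035, -0.0029, 0], [0, 0, 0, 0], [0, 0, 0, 0]])

```text
time: 21.55
tool_pos: [442.4, -282.7, 44.8]
tcp_rot: [-1.565, 0.002, -3.047]
contact_force: [-5.4, -10.1, 12.5]
grip_width: 16.4
```

```bash
cat > st.py <<'E'
from h import *
np.set_printoptions(precision=2,suppress=True)
o=bot.get_obs();p=o["tool_pos"];d=p[:2]-np.array([601.5,-232.5]);yv=-d[0]*.0941+d[1]*.9956;zv=p[2]+11-85
print(p,o["contact_force"],o["moment"],o["grip_width"],"a",np.arctan2(-yv,zv)%(2*np.pi)+12.566,"r",np.hypot(yv,zv))
E
python3 st.py; python3 circ.py 14.89 15.14 0.05
```

```text
[ 442.39 -282.67   44.79] [ -5.38 -10.07  12.5 ] [-1.64  1.03 -0.11] 16.388282174621374 a 14.832610586511947 r 45.57448523718225
14.89->15.14 [[0, 0.0016, -0.0015, 0], [0, 0.0015, -0.0017, 0], [0, 0.0014, -0.0017, 0], [0, 0.0014, -0.0018, 0], [0, 0.0012, -0.0019, 0]]
```

arm_command(deltas=[[0, 0.0016, -0.0015, 0], [0, 0.0015, -0.0017, 0], [0, 0, 0, 0], [0, 0, 0, 0]])

```text
time: 21.95
tool_pos: [442.3, -280.6, 42.3]
tcp_rot: [-1.563, 0.003, -3.047]
contact_force: [-6.8, -13.4, 15.9]
grip_width: 16.3
```

```bash
python3 st.py
```

```text
[ 442.27 -280.55   42.28] [ -6.76 -13.35  15.85] [-2.16  1.35 -0.07] 16.290907393479763 a 14.90449572634289 r 45.66935659787199
```

Crank at about 14.9 rad with the force rising, so the jaws are firm. Open just enough (the mallet handle is near) and withdraw upward.

arm_command(deltas=[[0, 0, 0, 0], [0, 0, 0, 0], [0, 0, 0, 0], [0, 0, 0, 0]], claw=172)

```text
time: 22.35
tool_pos: [442.3, -281.4, 40.9]
tcp_rot: [-1.563, 0.003, -3.047]
contact_force: [-4.3, -19.9, -0.3]
grip_width: 29.7
```

```bash
python3 st.py
```

```text
[ 442.32 -281.41   40.89] [ -4.3  -19.86  -0.28] [-2.98  0.79 -0.14] 29.739319219369822 a 14.91323345825099 r 47.25623573846211
```

A 20 N sideways force remains. Check before withdrawing.

arm_command(deltas=[[0, 0, 0, 0], [0, 0, 0, 0]])

```text
time: 22.55
tool_pos: [442.3, -281.4, 40.8]
tcp_rot: [-1.563, 0.003, -3.047]
contact_force: [-4.2, -20.4, 0.5]
grip_width: 29.7
```

```bash
python3 st.py; python3 - <<'E'
from h import *
a=cap("scene");b=cap("top")
A=cv2.resize(a["img"][250:320,170:240,::-1],None,fx=5.6,fy=5.6,interpolation=cv2.INTER_CUBIC)
B=cv2.resize(b["img"][200:290,390:480,::-1],None,fx=4.355,fy=4.355,interpolation=cv2.INTER_CUBIC)
h=min(len(A),len(B));cv2.imwrite("pics/10.png",np.hstack([A[:h],B[:h]]))
o=bot.get_obs()["tool_pos"];print(proj(a,o),proj(b,o),(proj(a,o)-[170,250])*5.6)
E
```

```text
[ 442.33 -281.42   40.81] [ -4.16 -20.38   0.52] [-2.98  0.75 -0.09] 29.741666759709094 a 14.914065413912141 r 47.32092142403215
[[197.05337906 299.86511346]] [[435.15070733 251.37196048]] [[151.49892272 279.2446354 ]]
```

View pics/10.png

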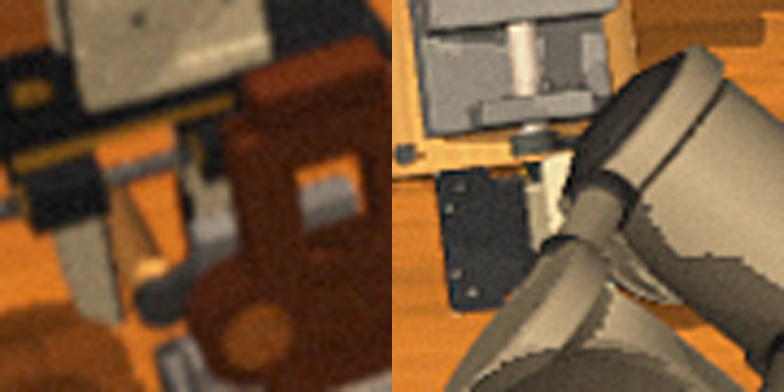

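The grip touches only the -y finger, and the arm's command still presses it towards +y by about 4 mm. Relieve that and see whether the force vanishes.

arm_command(deltas=[[0, 0, 0.0015, 0], [0, 0, 0.0015, 0], [0, 0, 0, 0]])

```text
time: 22.95
tool_pos: [442.6, -283.6, 40.6]
tcp_rot: [-1.564, 0.003, -3.048]
contact_force: [-2.3, -16.7, -0.5]
grip_width: 30.0
```

```bash
python3 st.py
```

```text
[ 442.6  -283.64   40.63] [ -2.26 -16.68  -0.47] [-2.51  0.56 -0.05] 30.041781690342276 a 14.884862048893815 r 49.06210707581265
```

arm_command(deltas=[[0, 0, 0.0015, 0], [0, 0, 0.0015, 0], [0, 0, 0, 0]])

```text
time: 23.25
tool_pos: [442.7, -285.1, 40.3]
tcp_rot: [-1.567, 0.002, -3.048]
contact_force: [-0.3, -11.9, 0.7]
grip_width: 29.9
```

```bash
python3 st.py
```

```text
[ 442.74 -285.06   40.29] [ -0.3  -11.87   0.66] [-1.57  0.26 -0.04] 29.868541134875752 a 14.870555472918712 r 50.344631944155985
```

arm_command(deltas=[[0, 0, 0.0015, 0], [0, 0, 0.0015, 0], [0, 0, 0, 0]])

```text
time: 23.55
tool_pos: [442.4, -285.6, 39.6]
tcp_rot: [-1.571, 0.0, -3.047]
contact_force: [2.3, -2.8, 0.9]
grip_width: 29.9
```

```bash
python3 st.py
```

```text
[ 442.37 -285.6    39.64] [ 2.3  -2.81  0.88] [-0.43 -0.01  0.04] 29.88849272101146 a 14.873350544931585 r 51.1479973263451
```

arm_command(deltas=[[0, 0, 0.0015, 0], [0, 0, 0.0015, 0], [0, 0, 0, 0]])

```text
time: 23.85
tool_pos: [442.3, -288.5, 39.6]
tcp_rot: [-1.572, -0.001, -3.047]
contact_force: [-0.4, 0.1, 0.2]
grip_width: 29.7
```

```bash
python3 st.py
```

```text
[ 442.3  -288.45   39.64] [-0.37  0.13  0.18] [-0.02  0.15  0.01] 29.71983939181927 a 14.837697139186039 r 53.28484180348775
```

Free now. The contact position suggests the crank may have sprung back, so rise and look.

arm_command(deltas=[[0, -0.01, 0.002, 0], [0, -0.03, 0, 0], [0, -0.04, 0, 0], [0, -0.045, 0, 0], [0, -0.045, 0, 0]])

```text
time: 24.35
tool_pos: [442.4, -290.5, 212.3]
tcp_rot: [-1.571, -0.0, -3.047]
contact_force: [1.0, -0.6, -0.8]
grip_width: 29.9
```

arm_command(deltas=[[0.03, -0.03, 0.03, 0], [0.03, -0.02, 0.04, 0], [0.02, 0, 0.045, 0], [0, 0, 0.045, 0], [0, 0, 0.03, 0]])

```text
time: 24.85
tool_pos: [382.7, -485.9, 258.4]
tcp_rot: [-1.569, 0.0, -3.05]
contact_force: [0.4, 0.1, -0.4]
grip_width: 29.7
```

```bash
python3 st.py; python3 - <<'E'
from h import *
np.set_printoptions(precision=1,suppress=True)
a=cap("scene");b=cap("top")
A=cv2.resize(a["img"][205:395,185:295,::-1],None,fx=3.1,fy=3.1,interpolation=cv2.INTER_CUBIC)
B=cv2.resize(b["img"][145:270,370:460,::-1],None,fx=4.8,fy=4.8,interpolation=cv2.INTER_CUBIC)
h=max(len(A),len(B));A=cv2.copyMakeBorder(A,0,h-len(A),0,0,0);B=cv2.copyMakeBorder(B,0,h-len(B),0,0,0)
cv2.imwrite("pics/11.png",np.hstack([A,B]));print(A.shape,B.shape)
for t in("crank_grip","jaw"):
    for d in vision.find_in(b,t)[:2]: print(t,d["confidence"],w(b,d["xyz"]))
E
```

```text
[ 382.73 -485.91  258.36] [ 0.39  0.07 -0.4 ] [-0.03  0.12 -0.03] 29.688641264368343 a 13.464721495125813 r 296.1018928394631
(600, 341, 3) (600, 432, 3)
crank_grip 0.69 [ 479.7 -283.4   87.1]
jaw 0.78 [ 562.  -231.8  102.7]
jaw 0.52 [ 557.9 -222.3   59.4]
```

View pics/11.png

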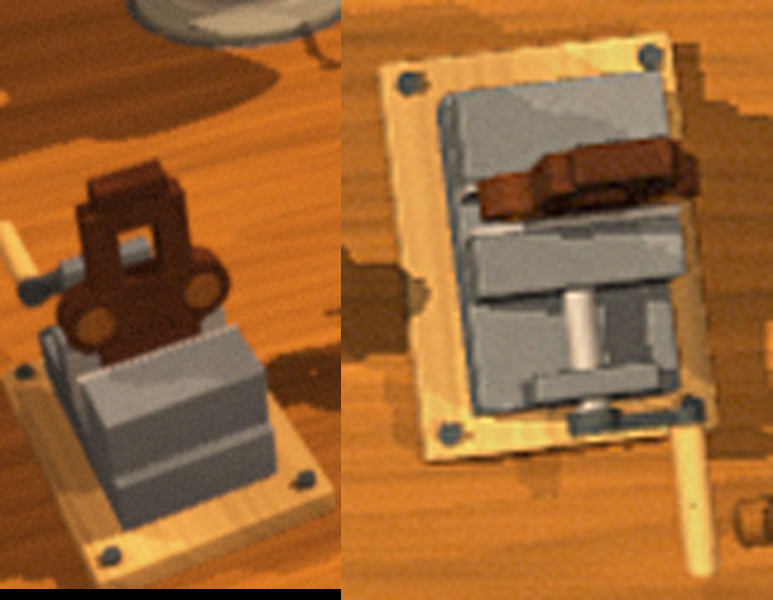

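Pic 11: the crest is straight and touching both jaws, but the crank arm is now nearly level at the right (knob (692,410), grip to (703,572)). It has sprung back from 14.9 to about 14.2–14.3. I fit the angle before gripping again.

```bash
cat > ang.py <<'E'
from h import *
np.set_printoptions(precision=1,suppress=True)
def fit(ret=False):
    b=cap("top");a=cap("scene");yaw=np.radians(5.4);R=cv2.Rodrigues(np.array([0,0,yaw]))[0]
    C=np.array([601.5,-232.5,0])+R@np.array([-161.3,0,85.])
    out=[]
    for pic,n in((b,"top"),(a,"scene")):
        hsv=cv2.cvtColor(pic["img"],cv2.COLOR_RGB2HSV)
        for t in vision.regions_of(pic,"crank_grip")[:1]:
            ys,xs=np.nonzero(t["mask"]); print(n,round(t["confidence"],2),len(xs),"mask bbox",xs.min(),xs.max(),ys.min(),ys.max())
        for al in(14.0,14.15,14.3,14.45,14.6,14.75,14.9):
            P=[C+R@np.array([x,-45*np.sin(al),45*np.cos(al)]) for x in(-36,36,54)]
            print(n,al,"outer,inner,knob px",proj(pic,np.array(P)).ravel())
fit()
E
python3 ang.py; echo "seen top outer/inner px:"; python3 -c "
print('top outer',(362/4.8+370,572/4.8+145),'inner',(349/4.8+370,428/4.8+145)); print('scene knob',(36/3.1+185,290/3.1+205),'grip inner',(30/3.1+185,275/3.1+205))"
```

```text
top 0.87 532 mask bbox 415 449 205 265
top 14.0 outer,inner,knob px [446.  265.3 442.2 234.2 441.3 226.5]
top 14.15 outer,inner,knob px [445.6 265.2 441.8 234.3 440.8 226.6]
top 14.3 outer,inner,knob px [444.7 265.2 440.9 234.5 440.  226.8]
top 14.45 outer,inner,knob px [443.4 265.3 439.7 234.7 438.7 227.1]
top 14.6 outer,inner,knob px [441.7 265.4 438.  234.9 437.1 227.4]
top 14.75 outer,inner,knob px [439.8 265.5 436.1 235.2 435.1 227.7]
top 14.9 outer,inner,knob px [437.5 265.7 433.8 235.5 432.9 228. ]
scene 0.69 265 mask bbox 183 203 277 304
scene 14.0 outer,inner,knob px [183.9 274.  193.5 292.4 196.1 297.3]
scene 14.15 outer,inner,knob px [184.2 276.6 193.8 295.1 196.4 300.1]
scene 14.3 outer,inner,knob px [185.  279.  194.6 297.6 197.2 302.6]
scene 14.45 outer,inner,knob px [186.2 281.3 195.9 299.9 198.4 304.9]
scene 14.6 outer,inner,knob px [187.8 283.2 197.5 301.9 200.1 306.9]
scene 14.75 outer,inner,knob px [189.8 284.9 199.6 303.6 202.2 308.5]
scene 14.9 outer,inner,knob px [192.2 286.2 202.  304.9 204.6 309.8]
seen top outer/inner px:
top outer (445.4166666666667, 264.1666666666667) inner (442.70833333333337, 234.16666666666669)
scene knob (196.61290322580646, 298.5483870967742) grip inner (194.67741935483872, 293.7096774193548)
```

The crank is at about 14.15, so it sprang back. Regrip there (a little further out), tighten, and check the force at standstill before releasing.

arm_command(deltas=[[-0.014, 0, -0.035, 0], [-0.02, 0, -0.045, 0], [-0.02, 0, -0.045, 0], [-0.015, 0, -0.04, 0], [-0.005, 0, -0.022, 0]], claw=145)

```text
time: 25.75
tool_pos: [440.6, -286.0, 258.1]
tcp_rot: [-1.571, 0.001, -3.044]
contact_force: [-0.6, 0.6, -0.0]
grip_width: 39.4
```

arm_command(deltas=[[0, 0.02, 0, 0], [0, 0.03, 0, 0], [0, 0.03, 0, 0], [0, 0.02, 0, 0], [0, 0, 0, 0]])

```text
time: 26.25
tool_pos: [438.7, -288.1, 155.3]
tcp_rot: [-1.575, -0.004, -3.046]
contact_force: [0.7, 0.2, 0.1]
grip_width: 39.5
```

```bash
python3 st.py
```

```text
[ 438.69 -288.12  155.3 ] [0.65 0.18 0.11] [-0.09  0.21 -0.04] 39.46259065767914 a 13.023821290016844 r 90.62946116072541
```

arm_command(deltas=[[0, 0.02, 0.005, 0], [0, 0.03, 0, 0], [0, 0.02, 0, 0], [0, 0.01, 0, 0], [0, 0, 0, 0]])

```text
time: 26.75
tool_pos: [440.5, -294.8, 77.4]
tcp_rot: [-1.571, -0.0, -3.047]
contact_force: [-0.5, -0.8, 0.6]
grip_width: 39.6
```

```bash
python3 st.py
```

```text
[ 440.46 -294.75   77.43] [-0.49 -0.85  0.57] [-0.11  0.23  0.05] 39.649211210669094 a 14.063678436328209 r 46.95100446688843
```

arm_command(deltas=[[0, 0, 0, 0], [0, 0, 0, 0], [0, 0, 0, 0], [0, 0, 0, 0], [0, 0, 0, 0]], claw=255)

```text
time: 27.25
tool_pos: [440.7, -293.5, 77.9]
tcp_rot: [-1.573, 0.001, -3.048]
contact_force: [2.9, 7.7, 2.4]
grip_width: 16.1
```

```bash
python3 st.py; python3 circ.py 14.15 14.95 0.1
```

```text
[ 440.73 -293.48   77.87] [2.92 7.68 2.37] [ 1.18 -0.15 -0.03] 16.0579160669412 a 14.052087040843453 r 45.743899944100484
14.15->14.65 [[0, 0.0045, -0.0003, 0], [0, 0.0044, -0.0007, 0], [0, 0.0043, -0.0012, 0], [0, 0.0043, -0.0016, 0], [0, 0.004, -0.002, 0]]
14.65->14.95 [[0, 0.0038, -0.0024, 0], [0, 0.0035, -0.0028, 0], [0, 0.0033, -0.0031, 0]]
```

arm_command(deltas=[[0, 0.0045, -0.0018, 0], [0, 0.0044, -0.0007, 0], [0, 0.0043, -0.0012, 0], [0, 0.0043, -0.0016, 0], [0, 0.004, -0.002, 0]])

```text
time: 27.75
tool_pos: [440.5, -287.5, 58.3]
tcp_rot: [-1.57, 0.002, -3.047]
contact_force: [-4.3, 5.6, 23.4]
grip_width: 16.4
```

arm_command(deltas=[[0, 0, 0, 0], [0, 0, 0, 0], [0, 0, 0, 0]])

```text
time: 28.05
tool_pos: [440.4, -287.3, 58.2]
tcp_rot: [-1.57, 0.002, -3.048]
contact_force: [-2.5, 7.1, 18.3]
grip_width: 15.8
```

```bash
python3 st.py
```

```text
[ 440.38 -287.3    58.21] [-2.52  7.08 18.3 ] [ 1.13  0.54 -0.05] 15.780904950321272 a 14.517937758045985 r 42.44319554836464
```

arm_command(deltas=[[0, -0.0018, -0.0002, 0], [0, -0.0018, -0.0002, 0], [0, 0, 0, 0], [0, 0, 0, 0]])

```text
time: 28.45
tool_pos: [440.5, -288.8, 61.7]
tcp_rot: [-1.567, 0.002, -3.048]
contact_force: [-3.2, -0.2, 12.7]
grip_width: 16.3
```

```bash
python3 st.py
```

```text
[ 440.45 -288.77   61.7 ] [-3.17 -0.23 12.73] [-0.12  0.66 -0.11] 16.31394849780318 a 14.429226818966034 r 42.677773462408496
```

It follows back with force still present. Check with the network's mask whether the crank itself moves with the tool or whether the pads are slipping.

```bash
cat > mk.py <<'E'
from h import *
np.set_printoptions(precision=1,suppress=True)
a=cap("scene");b=cap("top")
for pic,n in((a,"scene"),(b,"top")):
  for t in("crank_grip","jaw","crest"):
    for r in vision.regions_of(pic,t)[:2]:
        ys,xs=np.nonzero(r["mask"]);print(n,t,round(r["confidence"],2),len(xs),"bbox",xs.min(),xs.max(),ys.min(),ys.max(),"c",xs.mean(),ys.mean())
# dark knob of the crank arm in the scene picture
s=a["img"][285:318,185:215].astype(int).sum(2); 
m=(s<150); ys,xs=np.nonzero(m); print("dark",m.sum(),xs.mean()+185,ys.mean()+285)
E
python3 mk.py; ls pics
```

```text
scene crank_grip 0.53 214 bbox 188 204 282 308 c 195.3644859813084 296.57943925233644
scene jaw 0.59 168 bbox 202 257 306 334 c 215.04761904761904 320.5416666666667
scene crest 0.69 1605 bbox 322 353 246 322 c 337.5289719626168 283.8647975077882
scene crest 0.56 1229 bbox 410 427 294 380 c 418.38323840520746 336.5614320585842
top crank_grip 0.76 241 bbox 416 439 205 235 c 422.896265560166 222.79253112033194
top crank_grip 0.21 990 bbox 96 171 242 289 c 127.68080808080808 262.7828282828283
top jaw 0.67 660 bbox 397 440 188 208 c 418.6818181818182 197.75757575757575
top crest 0.87 479 bbox 302 338 188 216 c 319.87265135699374 201.0751565762004
top crest 0.79 594 bbox 399 444 173 191 c 422.3703703703704 182.6195286195286
dark 266 206.6315789473684 302.5075187969925
1.png
10.png
11.png
2.png
3.png
4.png
5.png
6.png
7.png
8.png
9.png
```

```bash
python3 - <<'E'
from h import *
np.set_printoptions(precision=1,suppress=True)
b=cap("top")
g=cv2.cvtColor(b["img"],cv2.COLOR_RGB2GRAY)[150:232,385:450]
g=cv2.resize(g,None,fx=4,fy=4,interpolation=cv2.INTER_CUBIC)
L=cv2.createLineSegmentDetector().detect(g)[0][:,0]/4
for x0,y0,x1,y1 in L:
    l=np.hypot(x1-x0,y1-y0)
    if x1<x0:x0,y0,x1,y1=x1,y1,x0,y0
    an=-np.degrees(np.arctan2(y1-y0,x1-x0))
    if l>10 and abs(an)<30: print("(%.1f,%.1f)-(%.1f,%.1f) len %.0f ang %.1f"%(x0+385,y0+150,x1+385,y1+150,l,an))
E
python3 st.py
```

```text
(398.0,192.0)-(433.4,188.2) len 36 ang 6.2
(419.6,204.2)-(440.8,201.9) len 21 ang 6.2
(402.6,155.6)-(436.8,151.7) len 34 ang 6.5
(408.9,228.9)-(426.1,226.3) len 17 ang 8.6
(397.6,206.6)-(411.3,205.3) len 14 ang 5.5
(405.2,231.3)-(419.0,229.3) len 14 ang 8.0
(423.5,222.0)-(435.4,220.4) len 12 ang 7.5
(425.7,230.0)-(435.8,231.0) len 10 ang -5.7
(426.1,228.6)-(437.6,227.6) len 12 ang 5.3
(396.8,182.1)-(408.7,180.5) len 12 ang 7.8
(415.8,192.1)-(429.8,190.6) len 14 ang 6.0
(387.5,157.3)-(401.0,155.8) len 14 ang 6.6
(423.5,205.7)-(437.0,204.2) len 14 ang 6.2
(423.0,193.6)-(440.5,193.7) len 18 ang -0.5
[ 440.44 -288.77   61.71] [-4.12 -1.7  12.88] [-0.21  0.68 -0.06] 16.141152107958114 a 14.428902396656976 r 42.6739573755597
```

The crank truly winds back: there is a spring force, and it follows the finger as the pads open. So hold it tight and slide off the grip's outer end sideways, so the hold ends at once instead of being followed back. First tighten to about 15.

arm_command(deltas=[[0, 0.0042, -0.0018, 0], [0, 0.0039, -0.0022, 0], [0, 0.0037, -0.0026, 0], [0, 0.0035, -0.0029, 0], [0, 0, 0, 0]])

```text
time: 29.4
tool_pos: [440.0, -279.7, 48.3]
tcp_rot: [-1.566, 0.004, -3.047]
contact_force: [-6.8, 2.3, 30.1]
grip_width: 15.6
```

```bash
python3 st.py; python3 mk.py | grep scene.crank
```

```text
[ 439.98 -279.66   48.26] [-6.8   2.25 30.14] [ 0.23  1.36 -0.03] 15.604890262674427 a 14.817878925068932 r 40.87485906322891
scene crank_grip 0.69 2009 bbox 54 178 309 371 c 105.90841214534595 337.59980089596814
scene crank_grip 0.5 170 bbox 193 203 285 309 c 197.91764705882352 296.3764705882353
```

arm_command(deltas=[[0, 0.0032, -0.0032, 0], [0, 0, -0.002, 0], [0, 0, 0, 0]])

```text
time: 30.1
tool_pos: [439.9, -276.8, 45.7]
tcp_rot: [-1.561, 0.005, -3.047]
contact_force: [-10.1, -6.5, 30.2]
grip_width: 16.1
```

```bash
python3 st.py; python3 mk.py | grep scene.crank
```

```text
[ 439.86 -276.79   45.7 ] [-10.12  -6.54  30.2 ] [-1.15  1.75 -0.06] 16.138905215702678 a 14.911977148335637 r 40.43663685670105
```

Crank at about 14.98, near the stop. Slide the pinch off the outer end of the grip along its axis.

arm_command(deltas=[[0.006, 0, 0, 0], [0.006, 0, 0, 0]])

```text
time: 30.7
tool_pos: [438.0, -280.1, 48.5]
tcp_rot: [-1.552, 0.026, -3.05]
contact_force: [35.9, 4.9, 27.5]
grip_width: 15.7
```

```bash
python3 st.py
```

```text
[ 438.01 -280.14   48.54] [35.87  4.89 27.52] [ 0.74 -5.83  0.14] 15.711762967959908 a 14.808148948907922 r 40.92429845275353
```

arm_command(deltas=[[-0.005, 0, 0, 0], [-0.005, 0, 0, 0]])

```text
time: 30.9
tool_pos: [439.1, -277.9, 46.1]
tcp_rot: [-1.559, 0.006, -3.046]
contact_force: [-19.0, -12.1, 25.3]
grip_width: 16.1
```

arm_command(deltas=[[0, 0.001, -0.004, 0], [0, 0, -0.004, 0], [0, 0, -0.002, 0], [0, 0, 0, 0]], claw=192)

```text
time: 31.3
tool_pos: [438.2, -272.4, 43.1]
tcp_rot: [-1.553, 0.007, -3.047]
contact_force: [-5.7, -32.1, 0.1]
grip_width: 22.5
```

```bash
python3 st.py; python3 mk.py | grep scene.crank
```

```text
[ 438.22 -272.43   43.07] [ -5.67 -32.11   0.14] [-5.32  1.3  -0.22] 22.474894466413662 a 15.039964132116244 r 39.38623499706533
scene crank_grip 0.54 128 bbox 195 204 286 308 c 199.359375 296.78125
```

One finger now holds the crank near its stop (about 15.0). Slide off outward.

arm_command(deltas=[[0.012, 0, 0, 0], [0.014, 0, 0, 0], [0.014, 0, 0, 0], [0.014, 0, 0, 0]])

```text
time: 32.1
tool_pos: [385.9, -274.0, 43.0]
tcp_rot: [-1.558, 0.01, -3.048]
contact_force: [-0.9, 0.4, -0.5]
grip_width: 22.6
```

```bash
python3 st.py; python3 mk.py | grep scene.crank
```

```text
[ 385.89 -274.01   42.99] [-0.86  0.38 -0.49] [-0.    0.25 -0.  ] 22.558435410304 a 15.111493883132098 r 37.471541183815816
scene crank_grip 0.72 255 bbox 183 202 278 303 c 191.89019607843136 291.39607843137253
```

Free again, but the mask shows the crank has gone back to about 14.15. I check how the crest sits in the jaws (lean, yaw, jaw gap), since something springy is resisting.

arm_command(deltas=[[0, -0.02, 0, 0], [0, -0.04, 0, 0], [0, -0.04, 0, 0], [0, -0.04, 0, 0], [0, -0.01, 0, 0]])

```text
time: 33.0
tool_pos: [383.4, -269.1, 193.9]
tcp_rot: [-1.565, 0.005, -3.047]
contact_force: [1.8, -0.2, 0.5]
grip_width: 22.7
```

```bash
python3 - <<'E'
from h import *
np.set_printoptions(precision=1,suppress=True)
a=cap("scene");b=cap("top")
A=cv2.resize(a["img"][235:355,190:285,::-1],None,fx=5,fy=5,interpolation=cv2.INTER_CUBIC)[:600]
B=cv2.resize(b["img"][150:270,388:452,::-1],None,fx=5,fy=5,interpolation=cv2.INTER_CUBIC)
cv2.imwrite("pics/12.png",np.hstack([A,B]));print(A.shape,B.shape)
c=b
print("crest top c, z223",ray(b,((282.5)/4.8-.5+370,(166.5)/4.8-.5+145),223))
for pic,n in((a,"scene"),(b,"top")):
    for r in vision.regions_of(pic,"crank_grip")[:1]:
        ys,xs=np.nonzero(r["mask"]);print(n,round(r["confidence"],2),xs.min(),xs.max(),ys.min(),ys.max())
# predicted crest outline for an upright clamped crest
yaw=np.radians(5.4);R=cv2.Rodrigues(np.array([0,0,yaw]))[0];O=np.array([601.5,-232.5,60])+R@np.array([-9,0,0.])
for nm,p in dict(topR=(9,22,163),topL=(9,-22,163),topRb=(-9,22,163),topLb=(-9,-22,163),sh1=(9,30,147),sh2=(9,-30,147)).items():
    P=O+R@np.array(p,float); print(nm,(proj(a,P)[0]-[190,235])*5,(proj(b,P)[0]-[388,150])*5+[475,0])
E
```

```text
(600, 475, 3) (600, 320, 3)
crest top c, z223 [ 590.  -234.4  223. ]
scene 0.55 182 203 277 303
top 0.55 418 448 206 261
topR [248.5 125.8] [618.9 124.4]
topL [127.3 162.1] [723.9 112.7]
topRb [230.7 100.5] [624.1 167.2]
topLb [110.9 135.9] [729.1 155.5]
sh1 [274.5 156.6] [593.7 132.4]
sh2 [110.9 206.6] [734.9 116.6]
```

View pics/12.png

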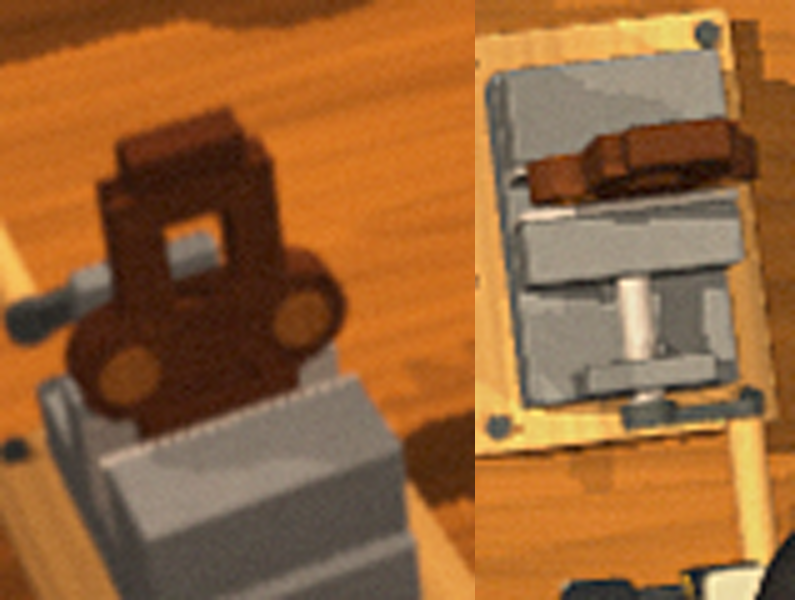

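Pic 12: the crest is upright within about 1° at the predicted place (top at (180,140)), and the crank arm is level again at (690,410). From the relief data, the returning force vanishes at about 14.28 rad. The earlier releases let go with 20–30 N still wound up. Regrip, tighten, then unload gradually before opening.

arm_command(deltas=[[-0.02, 0, 0.01, 0], [-0.025, 0, 0.012, 0], [-0.0105, 0.02, 0.007, 0], [0, 0.035, 0, 0], [0, 0.03, 0, 0]], claw=145)

```text
time: 33.7
tool_pos: [438.8, -290.7, 101.3]
tcp_rot: [-1.574, -0.003, -3.047]
contact_force: [-0.2, -1.0, -0.1]
grip_width: 39.4
```

arm_command(deltas=[[0, 0.02, 0, 0], [0, 0.012, 0, 0], [0, 0.005, 0, 0], [0, 0, 0, 0]])

```text
time: 34.1
tool_pos: [439.3, -291.5, 67.1]
tcp_rot: [-1.572, -0.001, -3.047]
contact_force: [0.7, -0.5, 0.4]
grip_width: 39.7
```

```bash
python3 st.py
```

```text
[ 439.34 -291.49   67.13] [ 0.68 -0.52  0.39] [-0.01  0.19  0.04] 39.724703570237345 a 14.293552442548947 r 44.011915271302584
```

arm_command(deltas=[[0, -0.003, 0, 0], [0, 0, 0, 0], [0, 0, 0, 0], [0, 0, 0, 0], [0, 0, 0, 0]], claw=255)

```text
time: 34.6
tool_pos: [440.1, -292.9, 71.7]
tcp_rot: [-1.568, 0.001, -3.047]
contact_force: [-0.7, -4.7, 3.2]
grip_width: 16.0
```

```bash
python3 st.py; python3 circ.py 14.2 14.8 0.1
```

```text
[ 440.09 -292.88   71.75] [-0.65 -4.66  3.19] [-0.78  0.3   0.01] 15.983576340633237 a 14.186874294100289 r 44.98708946522241
14.20->14.63 [[0, 0.0039, -0.0004, 0], [0, 0.0037, -0.0007, 0], [0, 0.0038, -0.0011, 0], [0, 0.0036, -0.0014, 0], [0, 0.0034, -0.0016, 0]]
14.63->14.80 [[0, 0.0034, -0.002, 0], [0, 0.0031, -0.0022, 0]]
```

arm_command(deltas=[[0, 0.0039, 0.0006, 0], [0, 0.0037, -0.0007, 0], [0, 0, 0, 0], [0, 0, 0, 0]])

```text
time: 35.0
tool_pos: [440.0, -291.4, 63.9]
tcp_rot: [-1.571, 0.001, -3.047]
contact_force: [0.1, 0.9, 4.8]
grip_width: 16.0
```

```bash
cat >> st.py <<'E'
al=np.arctan2(-yv,zv)%(2*np.pi)+12.566; t=np.array([-np.cos(al),-np.sin(al)]);f=np.array(o["contact_force"][1:])
print("t %.2f a %.3f r %.1f resist %.1f radial-out %.1f"%(o["time"],al,np.hypot(yv,zv),-f@t,f@np.array([-np.sin(al),np.cos(al)])))
E
python3 st.py|tail -1
```

```text
t 35.00 a 14.366 r 44.6 resist 4.5 radial-out -1.9
```

arm_command(deltas=[[0, 0.0038, -0.0011, 0], [0, 0.0036, -0.0014, 0], [0, 0.0034, -0.0016, 0], [0, 0, 0, 0], [0, 0, 0, 0]])

```text
time: 35.5
tool_pos: [439.8, -287.4, 54.1]
tcp_rot: [-1.57, 0.001, -3.047]
contact_force: [-2.3, 3.0, 13.9]
grip_width: 16.2
```

```bash
python3 st.py|tail -1
```

```text
t 35.50 a 14.604 r 44.1 resist 11.1 radial-out -9.0
```

arm_command(deltas=[[0, 0.0034, -0.002, 0], [0, 0.0031, -0.0022, 0], [0, 0, 0, 0], [0, 0, 0, 0]])

```text
time: 35.9
tool_pos: [439.6, -283.8, 48.5]
tcp_rot: [-1.569, 0.002, -3.047]
contact_force: [-4.6, 2.0, 22.8]
grip_width: 16.1
```

```bash
python3 st.py|tail -1
```

```text
t 35.90 a 14.755 r 44.0 resist 17.4 radial-out -14.9
```

arm_command(deltas=[[0, -0.0031, 0.001, 0], [0, -0.0034, 0.0008, 0], [0, 0, 0, 0], [0, 0, 0, 0]])

```text
time: 36.3
tool_pos: [439.8, -287.3, 54.6]
tcp_rot: [-1.566, 0.002, -3.047]
contact_force: [-5.3, -6.2, 14.1]
grip_width: 15.9
```

```bash
python3 st.py|tail -1
```

```text
t 36.30 a 14.596 r 43.9 resist 15.4 radial-out -0.7
```

arm_command(deltas=[[0, -0.0034, 0.001, 0], [0, 0, 0, 0], [0, 0, 0, 0]])

```text
time: 36.6
tool_pos: [439.8, -288.7, 57.6]
tcp_rot: [-1.566, 0.002, -3.047]
contact_force: [-3.8, -8.2, 9.9]
grip_width: 16.0
```

```bash
python3 st.py|tail -1;python3 mk.py | grep scene.crank
```

```text
t 36.60 a 14.518 r 43.9 resist 12.2 radial-out 3.9
scene crank_grip 0.64 218 bbox 188 203 282 308 c 195.2018348623853 296.697247706422
scene crank_grip 0.49 390 bbox 434 512 227 240 c 495.2205128205128 233.94102564102565
```

Forces are nearly free of hysteresis: spring-like, with little friction. Before unloading completely, check with averaged pictures whether the crest is flush with the jaws.

```bash
python3 - <<'E'
from h import *
np.set_printoptions(precision=1,suppress=True)
def avg(n,k=8):
    P=[cap(n) for _ in range(k)]; return P[-1],np.mean([p["img"] for p in P],0)
pic,im=avg("top")
g=cv2.resize(np.clip(im.mean(2)*1.6,0,255).astype(np.uint8)[150:232,385:450],None,fx=6,fy=6,interpolation=cv2.INTER_CUBIC)
L=cv2.createLineSegmentDetector(cv2.LSD_REFINE_ADV).detect(g)[0][:,0]/6
for x0,y0,x1,y1 in sorted(L.tolist(),key=lambda l:l[1]):
    l=np.hypot(x1-x0,y1-y0)
    if x1<x0:x0,y0,x1,y1=x1,y1,x0,y0
    an=-np.degrees(np.arctan2(y1-y0,x1-x0))
    if l>9 and abs(an)<25: print("(%.1f,%.1f)-(%.1f,%.1f) len %.0f ang %.1f"%(x0+385,y0+150,x1+385,y1+150,l,an))
np.save("avg.npy",im)
E
python3 st.py|tail -1
```

```text
(397.7,156.0)-(407.0,155.2) len 9 ang 5.1
(385.0,157.7)-(397.7,156.3) len 13 ang 6.3
(419.3,183.3)-(438.7,181.2) len 20 ang 6.3
(420.3,187.6)-(429.2,186.5) len 9 ang 7.1
(418.1,190.0)-(436.8,187.8) len 19 ang 6.7
(408.6,191.4)-(417.8,189.8) len 9 ang 9.5
(430.3,190.3)-(440.0,189.3) len 10 ang 5.6
(397.6,191.5)-(407.2,191.0) len 10 ang 3.0
(412.2,192.0)-(421.8,191.9) len 10 ang 0.8
(423.0,193.7)-(440.7,193.7) len 18 ang 0.1
(423.5,204.0)-(441.0,201.8) len 18 ang 7.0
(423.6,205.7)-(437.0,204.2) len 14 ang 6.5
(399.2,206.6)-(415.2,204.9) len 16 ang 6.3
(426.1,228.7)-(438.0,227.6) len 12 ang 4.9
(409.1,229.0)-(420.0,227.4) len 11 ang 8.6
(405.3,231.4)-(419.0,229.4) len 14 ang 8.4
t 37.40 a 14.518 r 43.9 resist 12.8 radial-out 4.2
```

The crest is flush (6.3° against the jaws' 6.3–6.7°). Continue unloading stepwise to find where the crank holds by itself.

arm_command(deltas=[[0, -0.0035, 0.0015, 0], [0, 0, 0, 0], [0, 0, 0, 0]])

```text
time: 37.7
tool_pos: [439.9, -290.1, 60.9]
tcp_rot: [-1.566, 0.002, -3.047]
contact_force: [-2.6, -7.9, 7.7]
grip_width: 15.8
```

```bash
python3 st.py|tail -1
```

```text
t 37.70 a 14.438 r 44.1 resist 9.7 radial-out 5.3
```

arm_command(deltas=[[0, -0.003, 0.001, 0], [0, 0, 0, 0], [0, 0, 0, 0]])

```text
time: 38.0
tool_pos: [440.0, -291.0, 63.6]
tcp_rot: [-1.566, 0.002, -3.047]
contact_force: [-3.2, -8.0, 6.1]
grip_width: 16.1
```

```bash
python3 st.py|tail -1
```

```text
t 38.00 a 14.373 r 44.3 resist 7.8 radial-out 6.3
```

arm_command(deltas=[[0, -0.002, 0.0008, 0], [0, 0, 0, 0], [0, 0, 0, 0]])

```text
time: 38.3
tool_pos: [440.0, -291.5, 65.4]
tcp_rot: [-1.567, 0.002, -3.047]
contact_force: [-2.4, -7.2, 4.1]
grip_width: 16.2
```

```bash
python3 st.py
```

```text
[ 440.  -291.5   65.4] [-2.37 -7.19  4.12] [-1.24  0.54 -0.02] 16.244013730888703 a 14.33169387196188 r 44.380833620189506
t 38.30 a 14.332 r 44.4 resist 5.4 radial-out 6.3
```

arm_command(deltas=[[0, -0.001, 0.0015, 0], [0, 0, 0, 0]])

```text
time: 38.5
tool_pos: [440.0, -291.8, 66.0]
tcp_rot: [-1.569, 0.001, -3.048]
contact_force: [-0.0, -4.8, 4.7]
grip_width: 15.9
```

```bash
python3 st.py
```

```text
[ 440.01 -291.79   66.03] [-0.01 -4.77  4.7 ] [-0.7   0.27  0.01] 15.89625942080931 a 14.316711651867843 r 44.54932166105723
t 38.50 a 14.317 r 44.5 resist 5.5 radial-out 3.9
```

arm_command(deltas=[[0, 0, 0, 0], [0, 0, 0, 0], [0, 0, 0, 0], [0, 0, 0, 0]], claw=145)

```text
time: 38.9
tool_pos: [439.2, -290.2, 64.9]
tcp_rot: [-1.572, -0.001, -3.047]
contact_force: [0.5, 0.2, -0.1]
grip_width: 39.0
```

```bash
python3 st.py; python3 mk.py | grep crank
```

```text
[ 439.25 -290.21   64.93] [ 0.48  0.24 -0.12] [-0.02  0.2  -0.09] 38.96966457146756 a 14.34853896027608 r 43.15548144555773
t 38.90 a 14.349 r 43.2 resist -0.2 radial-out -0.2
scene crank_grip 0.67 252 bbox 183 203 277 303 c 192.6626984126984 291.73809523809524
top crank_grip 0.48 234 bbox 416 441 205 235 c 423.5940170940171 222.52564102564102
```

Released from a small load, the crank still settles at about 14.15–14.2. Tightening by pinch and by sliding off at ~15.0 gave the same result, so this is where it rests by itself. Withdraw cleanly and check everything.

arm_command(deltas=[[0, -0.015, 0.0015, 0], [0, -0.035, 0, 0], [0, -0.045, 0, 0], [0, -0.045, 0, 0], [0, -0.04, 0, 0]])

```text
time: 39.8
tool_pos: [439.6, -292.4, 247.8]
tcp_rot: [-1.57, 0.001, -3.047]
contact_force: [0.6, -0.3, -1.0]
grip_width: 40.1
```

arm_command(deltas=[[0.03, 0, 0, 0], [0.03, 0, 0, 0], [0.02, 0, 0, 0], [0, 0, 0, 0], [0, 0, 0, 0]])

```text
time: 40.3
tool_pos: [360.3, -300.2, 245.7]
tcp_rot: [-1.57, 0.001, -3.048]
contact_force: [-0.2, 0.7, 0.1]
grip_width: 39.3
```

```bash
python3 st.py|head -1; python3 mk.py; python3 - <<'E'
from h import *
np.set_printoptions(precision=1,suppress=True)
for n in("scene","top"):
    p=cap(n)
    for t in("rosette","bottle","mallet","brush","crest_tab","crest"):
        for d in vision.find_in(p,t)[:(4 if "crest" in t else 1)]: print(n,t,round(d["confidence"],2),w(p,d["xyz"]))
E
```

```text
[ 360.27 -300.18  245.71] [-0.23  0.67  0.14] [-0.1   0.2  -0.01] 39.343964143507804 a 12.820550108925195 r 177.42879699959286
scene crank_grip 0.77 304 bbox 182 204 277 304 c 191.9375 291.0296052631579
scene jaw 0.75 157 bbox 203 256 306 334 c 216.828025477707 320.09554140127386
scene crest 0.92 1584 bbox 322 353 247 321 c 337.57891414141415 283.7203282828283
scene crest 0.58 2331 bbox 203 258 258 322 c 229.16645216645216 292.040326040326
top crank_grip 0.75 470 bbox 417 448 205 264 c 434.0276595744681 235.97659574468085
top crest 0.95 556 bbox 300 338 187 217 c 319.04676258992805 201.90287769784172
top crest 0.9 643 bbox 397 445 174 192 c 421.1959564541213 182.93779160186625
dark 246 206.72764227642276 302.2317073170732
scene rosette 0.78 [559.9 297.8 147.2]
scene bottle 0.92 [419.3 119.7  53.1]
scene mallet 0.57 [ 457.  -476.8   21. ]
scene brush 0.74 [455.2 491.4  14.7]
scene crest_tab 0.75 [ 597.4 -237.6  149.9]
scene crest_tab 0.65 [784.7  46.6  98.6]
scene crest_tab 0.6 [577.2 -14.3  92.9]
scene crest 0.94 [785.7  49.6  97.1]
scene crest 0.68 [ 606.8 -241.   154.2]
scene crest 0.59 [575.6 -13.8  94. ]
top rosette 0.96 [538.7 280.6 213.2]
top bottle 0.71 [401.2 122.5  67.7]
top mallet 0.87 [ 451.8 -477.9   21. ]
top brush 0.93 [434.4 459.8  20.9]
top crest_tab 0.89 [ 589.3 -225.4  189.3]
top crest_tab 0.85 [555.   -6.3 120. ]
top crest_tab 0.82 [751.6  61.4 101.8]
top crest_tab 0.41 [583.6 215.4  19.9]
top crest 0.81 [752.3  63.9  99.9]
top crest 0.7 [ 563.3 -231.3   99.7]
top crest 0.63 [ 587.2 -228.   186.4]
top crest 0.59 [557.4  -3.3 117.7]
```

```bash
python3 -c "
from h import *
print(job.close_job(), bot.get_obs()['time'])"
```

```text
the job is handed in; nothing more can be done
the job is handed in; nothing more can be done
```

I handed the job in with the crest standing upright between the closed jaws, but the crank did not stay at the firm angle, so I can't say the clamping requirement is met.

**What I did:** I lifted the crest off the stand's -y hook and stood it foot down on the vise bed near mid-jaw. After letting go, I turned the crank clockwise from about 3.4 rad. I drove it to about 14.9 rad, then tightened twice more, to about 15.0 and 14.75.

**What the last checks showed:**
- **Crest:** it stands upright within about 1°, lined up with the jaws, with about an 18 mm gap between them.
- **Bystanders:** the rosette still hangs on its hook, and the bottle, brush and mallet are where they were, within the networks' error. This check was by the networks only, since I had used all 12 picture views.
- **Robot:** it ended clear of everything, at about 40 s. The highest forces I read were about 45 N at the wrist, while I tried sliding the closed fingers off the crank grip.

**What failed:** each time I let go, the crank sprang back to about 14.15–14.2 rad, below the 14.6 you call firm. It did so whether I opened the fingers, slid off the end of the grip, or unloaded it first. The jaws are closed on the crest, but I couldn't measure how hard they hold it, and the grip may be too light. That disagrees with the description that the crank stays where it is left, and I found no cause for it.

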